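# Open the toggle jig, load the candle pans and lock it

### The job

Take the extension bar from the rubber mat, fit it over the jig's toggle handle, swing the handle fully open to draw the keeper back, and put the bar aside; then load every loose wooden candle pan, tube up, into a seat of its own: edge in under the fixed lip first, then lowered until it lies flat on the bottom. When all are in, swing the handle with the bar back past its dead point to its locked stop, so that the keeper holds the pans. Touch the handle with the bar only, leave the bar lying along the middle of its mat at the end, and leave the other things on the table alone.

Things in the scene. Friction and masses are not known exactly. Their poses are not given: they have to be found in the camera images.
- jig: Fixed jig: aluminium plate 110 (x) by 260 (y) by 22 mm high, three round seats in a row along y; toggle at its -y end. Origin: centre of its underside, z up. On its -x edge a fixed steel lip (x -55 to -32, z 22 to 28) overhangs the seats. On +x the sliding keeper (z 23.5 to 29.5): open, it begins 34 mm to +x of the seat centres; locked, 9 mm nearer, over the pans' rims
- seat0 (a point): Centre of the floor of the -y end seat (jig x -8, y -80 mm), axes as the jig. Counterbore 64 mm wide, 10 mm deep, floor 12 mm above the table. The lip's edge runs along y 24 mm to -x of this centre, its underside 10 mm above the floor: no pan drops in flat. Its -x edge goes in first, tilted some 20 degrees, slides under the lip, then the +x side is lowered
- seat1 (a point): Centre of the floor of the middle seat (jig x -8, y 0 mm), axes as the jig. Counterbore 64 mm wide, 10 mm deep, floor 12 mm above the table. The lip's edge runs along y 24 mm to -x of this centre, its underside 10 mm above the floor: no pan drops in flat. Its -x edge goes in first, tilted some 20 degrees, slides under the lip, then the +x side is lowered
- seat2 (a point): Centre of the floor of the +y end seat (jig x -8, y 80 mm), axes as the jig. Counterbore 64 mm wide, 10 mm deep, floor 12 mm above the table. The lip's edge runs along y 24 mm to -x of this centre, its underside 10 mm above the floor: no pan drops in flat. Its -x edge goes in first, tilted some 20 degrees, slides under the lip, then the +x side is lowered
- handle (a joint): Toggle handle, rad about the vertical at pivot, growing counter-clockwise from above. 0 (locked stop, as at the start): points 154.5 degrees from jig +x by way of -y; 1.65 (open stop): 60 degrees from jig +x towards -y. A spring (0.5 N m at 0) holds it locked up to the dead point at about 0.35; beyond, it (up to 0.9 N m) drives the handle on to 1.65
- pivot (a point): Point on the handle's vertical turning axis (jig x -10 mm, y -165 mm), at mid-height of the handle, 41 mm above the table; axes as the jig. The hub has a radius of 14 mm
- handle_tip (a point): Outer end of the handle: a square steel stub 12 mm wide and 14 mm high (34 to 48 mm above the table) that reaches out level to 75 mm from the pivot; its x axis points outwards along the handle. Too short and stiff for fingers
- bar: Loose steel bar 200 mm long, 0.35 kg, lying flat. Origin: underside, mid-length, about its centre of mass; x to its plain end, z up. Shaft 20 wide, 22 mm high. Its last 50 mm (x -100 to -50) is a socket 28 mm wide: slot 16 wide, 16 deep, open below and at the end, roof 6 mm; it is lowered over the handle from above, bar x outwards, bar middle best 132 mm from the pivot
- mat: Fixed black rubber mat, 260 mm (x) by 100 mm (y), 4 mm thick, on the table; origin at the centre of its underside. The bar starts on it and belongs there
- pan0: Loose wooden candle pan (absent in some starts), 80 g: a disc 60 mm wide and 6 mm thick with a tube in the middle, 24 mm wide, rising to 44 mm above the underside, to grip it by (a flare 19 mm in radius, up to 13 mm high, surrounds the tube's foot). Origin: centre of the underside, z up along the tube
- pan1: Loose wooden candle pan (absent in some starts), 80 g: a disc 60 mm wide and 6 mm thick with a tube in the middle, 24 mm wide, rising to 44 mm above the underside, to grip it by (a flare 19 mm in radius, up to 13 mm high, surrounds the tube's foot). Origin: centre of the underside, z up along the tube
- pan2: Loose wooden candle pan (absent in some starts), 80 g: a disc 60 mm wide and 6 mm thick with a tube in the middle, 24 mm wide, rising to 44 mm above the underside, to grip it by (a flare 19 mm in radius, up to 13 mm high, surrounds the tube's foot). Origin: centre of the underside, z up along the tube
- candlestick: Bystander: wooden candlestick, 300 mm tall, foot 90 mm; leave it
- jar: Bystander: small amber jar, 75 mm tall; leave it
- brush: Bystander: brush lying down; leave it

How it is judged (in metres and radians):
On the way, in this order (a step that is already met when the one before it is completed fails the run):
1. the handle is swung open (value of joint handle above 1.5 rad), for 0.2 s.
2. every pan lies flat in a seat of its own and is let go, the handle still open (((horizontal distance between pan0 and seat0 below 0.005 m and z of pan0 in the frame of seat0 below 0.003 m and angle between pan0's own z axis and vertical below 0.08 rad) or (horizontal distance between pan0 and seat1 below 0.005 m and z of pan0 in the frame of seat1 below 0.003 m and angle between pan0's own z axis and vertical below 0.08 rad) or (horizontal distance between pan0 and seat2 below 0.005 m and z of pan0 in the frame of seat2 below 0.003 m and angle between pan0's own z axis and vertical below 0.08 rad)) and ((horizontal distance between pan1 and seat0 below 0.005 m and z of pan1 in the frame of seat0 below 0.003 m and angle between pan1's own z axis and vertical below 0.08 rad) or (horizontal distance between pan1 and seat1 below 0.005 m and z of pan1 in the frame of seat1 below 0.003 m and angle between pan1's own z axis and vertical below 0.08 rad) or (horizontal distance between pan1 and seat2 below 0.005 m and z of pan1 in the frame of seat2 below 0.003 m and angle between pan1's own z axis and vertical below 0.08 rad)) and ((horizontal distance between pan2 and seat0 below 0.005 m and z of pan2 in the frame of seat0 below 0.003 m and angle between pan2's own z axis and vertical below 0.08 rad) or (horizontal distance between pan2 and seat1 below 0.005 m and z of pan2 in the frame of seat1 below 0.003 m and angle between pan2's own z axis and vertical below 0.08 rad) or (horizontal distance between pan2 and seat2 below 0.005 m and z of pan2 in the frame of seat2 below 0.003 m and angle between pan2's own z axis and vertical below 0.08 rad)) and contact force between the fingers and pan0 below 0.1 N and contact force between the fingers and pan1 below 0.1 N and contact force between the fingers and pan2 below 0.1 N and value of joint handle above 1.35 rad), for 0.2 s.
3. the handle is driven back by the bar, short of the dead point (value of joint handle between 0.4 and 1.15 rad and contact force between bar and handle above 1 N), for 0.04 s.
4. the handle is back past the dead point, at its locked stop (value of joint handle below 0.08 rad), for 0.2 s.
At the end, for the whole second after the job is handed in: Every pan lies flat (within 0.08 rad) on the floor of a seat, within 5 mm of its centre and 3 mm of its floor; the handle is locked, below 0.08 rad; the bar lies at rest, released, on the mat, its middle within 30 mm of the mat's middle and along the mat within 0.25 rad (((horizontal distance between pan0 and seat0 below 0.005 m and z of pan0 in the frame of seat0 below 0.003 m and angle between pan0's own z axis and vertical below 0.08 rad) or (horizontal distance between pan0 and seat1 below 0.005 m and z of pan0 in the frame of seat1 below 0.003 m and angle between pan0's own z axis and vertical below 0.08 rad) or (horizontal distance between pan0 and seat2 below 0.005 m and z of pan0 in the frame of seat2 below 0.003 m and angle between pan0's own z axis and vertical below 0.08 rad)) and ((horizontal distance between pan1 and seat0 below 0.005 m and z of pan1 in the frame of seat0 below 0.003 m and angle between pan1's own z axis and vertical below 0.08 rad) or (horizontal distance between pan1 and seat1 below 0.005 m and z of pan1 in the frame of seat1 below 0.003 m and angle between pan1's own z axis and vertical below 0.08 rad) or (horizontal distance between pan1 and seat2 below 0.005 m and z of pan1 in the frame of seat2 below 0.003 m and angle between pan1's own z axis and vertical below 0.08 rad)) and ((horizontal distance between pan2 and seat0 below 0.005 m and z of pan2 in the frame of seat0 below 0.003 m and angle between pan2's own z axis and vertical below 0.08 rad) or (horizontal distance between pan2 and seat1 below 0.005 m and z of pan2 in the frame of seat1 below 0.003 m and angle between pan2's own z axis and vertical below 0.08 rad) or (horizontal distance between pan2 and seat2 below 0.005 m and z of pan2 in the frame of seat2 below 0.003 m and angle between pan2's own z axis and vertical below 0.08 rad)) and value of joint handle below 0.08 rad and horizontal distance between bar and mat below 0.03 m and height (world z) of bar below 0.01 m and angle between the x axis of bar and the x axis of mat, either way round below 0.25 rad and angle between bar's own z axis and vertical below 0.1 rad and linear speed of each of pan0, pan1, pan2, bar below 0.02 m/s); the robot touches nothing.
It fails at once if the gripper or arm touches the toggle handle (contact force between any of the fingers, the arm and handle above 1 N).
It fails at once if a bystander is moved by more than 2 cm (distance of any of candlestick, jar, brush from where it was at the start of the episode above 0.02 m).
Of pan0, pan1, pan2 only 2 to 3 are there at a start; the rules pass over those that are not, and their reading is None.
At some moment in a run one of pan0, pan1, pan2, bar may be knocked a few centimetres aside while the robot is not near it.
It also fails if it takes over 210 s, if anything falls off the work surface, if the arm or the gripper's body presses on something with over 40 N, if the wrist force passes 120 N, or if a joint passes its speed limit or range.

### The arm

A 6-joint arm with a two-finger parallel gripper is mounted at the origin on the work surface. World frame = base frame: x ahead of the robot, y to its left, z up, the work surface at z = 0. Lengths are in m, angles in degrees, forces in N, time in s.
With the tool pointing down it reaches from about 0.375 to 0.9 m from the base axis. Payload 3.1 kg.
Tool frame: the origin (TCP) lies midway between the tips of the shut fingers; the grasp point (between the pads) lies 19 mm behind it; y points along the fingers, x is the direction in which the jaws open and shut, and the axes are right-handed (so a half turn about y gives the same grasp; the last joint's range is limited). The gripper opens to 87 mm and grips with 3 to 60 N. Pads are 19 mm wide; open, the fingers measure 117 mm over their backs; the gripper's body (75 mm by 190 mm) begins 51 mm behind the grasp point.
Start: joints at [-82.42, 30.224, 82.088, -0, 67.689, -10.227], TCP at [0.191, -0.595, 0.223] pointing down, gripper open.
Joint ranges: [-176.69, 176.69], [-43.24, 126.21], [12.49, 139.97], [-82, 262], [0, 151.66], [-163.58, 163.58]. Speed limits (degrees/s): [159.86, 159.86, 180, 180, 180, 180].

### API

Orientations are given as a 3x3 rotation matrix whose columns are the frame's x, y, z axes.
In Python, from rig import bot, optics, spotter gives the robot as it stands. The module is installed in compiled form; this text tells all that it offers.
- The arm moves only by the shell command python3 -m inch 'ROWS' [OPENING]. ROWS is JSON, a list of rows, each a list of 2 entries, a list of its own where there are three numbers: the shift along the tool's x, y, z in m, then the turn about the tool's y in units of 5 degrees (1.0 is 5 degrees). In form: [[[tx, ty, tz], yaw], ...]. A call has 1 to 12 rows; each row is the pose to reach, as a shift and turn from the pose commanded when the call began, along the tool's axes at that moment; what a row does not reach only later rows make up. A row lasts 1/12 s, in which the tool goes at most 41.7 mm and 7.16 degrees, less where a joint would pass 70% of its speed; a pose out of reach is approached as far as the arm can. A call with a gripper value outside its range is refused whole. OPENING is the gripper command: -1 is fully open, 1 is shut, values between are in proportion, set as the call begins (- or left out, the last holds). The fingers move at their own pace and stop on an object; the grip force is fixed at half the most. Time passes only in rows, so rows that repeat a pose let the fingers close. It gives the time, the measured TCP pose, the force and the opening at its end, in the units of the state.
- bot.read_state(): the state, without advancing time (a new reading comes with each control period).
- optics.capture(name): name is "scene" or "top" or "wrist"; returns a dict with "pixels" (420x560x3 uint8, red, green, blue), "z_map" (420x560 float32, m along the optical axis (not along the pixel's ray), 0 where there is no reading), "mtx" (3x3 intrinsics, pixels), "world_from_camera" (4x4, takes a point from camera to world coordinates). Camera axes: x right, y down, z forward; pixel columns grow to the right and rows downward; lengths in m; the calibration is good to about 2 mm. A picture is of the moment at which its call begins.
- bot.hand_in(): hands the job in, once; it reports no verdict.
Trained networks look in the newest picture that a camera, given by its name, has taken for a name from the list of things; names that differ only in an ending like _2 or _b are one class to them, and where a whole thing is asked for, a point or a joint stands for the part that bears it (a point fixed in the world has none). Each returns a list of dicts, best first, with "confidence" (0 to 1); they miss things now and then, are a little off and sometimes report something else, mostly with a low value. They report only what shows in the picture. A call takes as long as a camera call.
- spotter.find_in(camera, query): "location" ([x, y, z] in m, in world coordinates, good to about 4 mm: the middle of the surface that is visible of it).
- spotter.masks_of(camera, query): "pixels" (420x560 bool, what is visible of it).
The state is a dict: "time_s": time; "joint_positions": joint angles; "qvel": joint speeds; "tau": joint torques, N m; "position": TCP position; "tcp_rot": TCP orientation; "force": force on the tool from outside, world axes, zero at the start; "moment": the same for the moment, N m; "opening": opening from 0.0 (shut) to 1.0 (fully open).
Only numpy, scipy, OpenCV 4.12 (cv2) and the standard library are available. Lean on these libraries where they do the work, as an engineer would, in place of code of your own. Each camera call takes 0.05 s, during which the arm holds its last target. There are 200 camera calls.

## Working session

There is one attempt and no reset: what is moved stays moved. The work goes in short steps, Python scripts to look and compute and a shell command to move; the robot and the scene stay as the last step left them, time stands still between calls to the robot, and variables do not carry over. Pictures are saved under pics/ and viewed, about 12 in all and at most 16, crops included, and the job is handed in when it is done.

```bash
mkdir -p pics; ls; cat > h.py <<'E'
import numpy as np, cv2
from rig import bot, optics, spotter
def pts(c,mask=None):
    z=c["z_map"];m=z>0
    if mask is not None:m&=mask
    v,u=np.nonzero(m);K=c["mtx"];d=z[v,u]
    p=np.c_[(u-K[0,2])/K[0,0]*d,(v-K[1,2])/K[1,1]*d,d]
    T=c["world_from_camera"];return p@T[:3,:3].T+T[:3,3]
def save(c,n):cv2.imwrite(f"pics/{n}.png",cv2.cvtColor(c["pixels"],cv2.COLOR_RGB2BGR))
E
python3 - <<'E'
from h import *
np.set_printoptions(precision=4,suppress=True)
s=bot.read_state();print(s["position"],s["tcp_rot"],s["force"],s["opening"])
for n in("top","scene"):
    c=optics.capture(n);save(c,n+"0");print(n,c["world_from_camera"][:3].tolist())
    for q in("jig","handle","bar","mat","pan0","candlestick","jar","brush"):
        for r in spotter.find_in(n,q)[:4]:print(q,round(r["confidence"],2),np.array(r["location"]))
E
```

```text
pics
[ 0.1911 -0.5943  0.2216] [[ 0.3058 -0.0003  0.9521]
 [-0.9521  0.0021  0.3058]
 [-0.0021 -1.      0.0004]] [-0.5422 -0.0808  0.4145] 0.9996332846112429
top [[0.015756493437680073, -0.9928857596195946, 0.11802373176259441, 0.43826525173082237], [-0.9998677967523859, -0.01612022220891598, -0.002127781347949161, -0.010067959088671582], [0.0040152125819014365, -0.11797460226911406, -0.9930084950731118, 1.423309247478131]]
jig 0.63 [0.5844 0.055  0.0218]
handle 0.54 [ 0.5693 -0.0908  0.0484]
bar 0.72 [0.4284 0.3595 0.0246]
bar 0.2 [0.4462 0.208  0.0058]
mat 0.77 [0.454  0.3684 0.0009]
pan0 0.63 [0.4474 0.2074 0.0063]
pan0 0.6 [ 0.4373 -0.3782  0.0081]
candlestick 0.89 [ 0.6254 -0.406   0.1629]
jar 0.56 [0.7181 0.2114 0.0756]
brush 0.84 [ 0.7161 -0.0347  0.0154]
scene [[-0.24488829706274656, 0.5264277232518147, -0.8141889056930334, 1.584795368400809], [0.9695417009009327, 0.12922662345192917, -0.20806097665189432, 0.2233466991921525], [-0.004314183101673736, -0.8403417947377868, -0.5420397179552814, 0.7485003404818632]]
jig 0.94 [0.6055 0.0554 0.0225]
handle 0.74 [ 0.6501 -0.409   0.1347]
handle 0.69 [0.6044 0.055  0.0246]
bar 0.74 [0.4501 0.3588 0.0287]
bar 0.59 [0.6042 0.0583 0.024 ]
mat 0.62 [0.4773 0.3685 0.0056]
pan0 0.5 [0.4524 0.2101 0.0101]
pan0 0.49 [ 0.4496 -0.3727  0.0082]
candlestick 0.67 [ 0.6465 -0.407   0.1358]
candlestick 0.21 [0.6039 0.0554 0.0253]
jar 0.69 [0.7474 0.215  0.0517]
brush 0.92 [ 0.7399 -0.0317  0.0208]
brush 0.16 [0.4517 0.2131 0.0098]
```

View pics/top0.png

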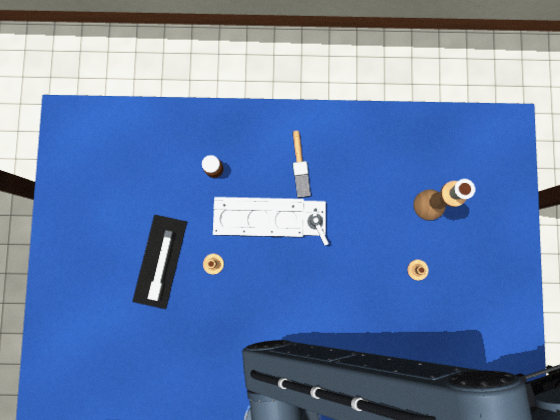

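View pics/scene0.png

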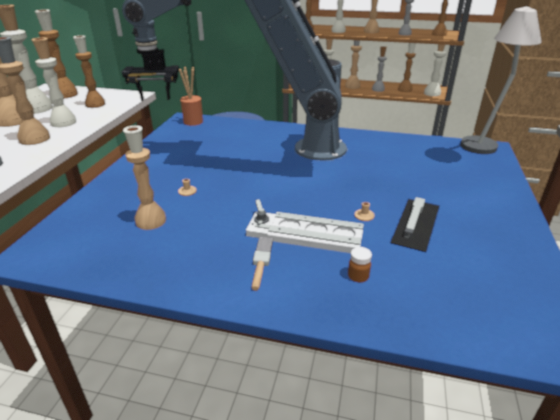

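The top view shows the jig at about (258,217) with its handle at (322,232), the bar on the mat at (160,265) with its wider socket end nearest the robot, and two pans at (213,264) and (418,270). The scene view shows no third pan. Next I'll take rough poses from the masks.

```bash
cat >> h.py <<'E'
np.set_printoptions(precision=4,suppress=True)
def rect(p):
    (cx,cy),(a,b),an=cv2.minAreaRect((p[:,:2]*1000).astype(np.float32))
    if b>a: a,b,an=b,a,an+90
    an=(an+90)%180-90
    return round(cx/1000,4),round(cy/1000,4),round(a,1),round(b,1),round(an,2)
def go(x,y,z,yaw):
    """print shift/turn (from measured pose) to bring TCP to x,y,z with tool x at world yaw (deg)"""
    s=bot.read_state();R=np.array(s["tcp_rot"]);d=R.T@(np.array([x,y,z])-s["position"])
    cur=np.degrees(np.arctan2(R[1,0],R[0,0]));t=(cur-yaw+180)%360-180
    print("shift",d.round(4).tolist(),"turn",round(t/5,3),"rows>=",max(np.linalg.norm(d)/.0417,abs(t)/7.16).round(1),"cur yaw",round(cur,2))
E
python3 - <<'E'
from h import *
for n in("top","scene"):
    c=optics.capture(n)
    for q,lo,hi in(("jig",.016,.027),("mat",.001,.008),("bar",.018,.034),("handle",.03,.06),("pan0",.003,.06)):
        for r in spotter.masks_of(n,q)[:2]:
            p=pts(c,r["pixels"]);p=p[(p[:,2]>lo)&(p[:,2]<hi)]
            if len(p)>5:print(n,q,round(r["confidence"],2),len(p),rect(p),np.median(p,0))
go(.43,.36,.25,80)
E
```

```text
top jig 0.66 58 (0.5744, -0.0819, 46.6, 43.3, -44.77) [ 0.5744 -0.0762  0.0243]
top jig 0.61 1806 (0.5847, 0.0512, 323.2, 110.5, 89.64) [0.5884 0.0409 0.0229]
top mat 0.57 1711 (0.4522, 0.3684, 258.6, 102.2, -11.5) [0.4585 0.3743 0.0041]
top bar 0.68 564 (0.4411, 0.3591, 199.3, 29.8, -10.7) [0.4294 0.3586 0.0257]
top bar 0.58 2836 (0.5834, 0.0514, 327.9, 121.3, 86.61) [0.5946 0.0471 0.0258]
top handle 0.5 194 (0.5558, -0.0965, 94.4, 40.9, 37.09) [ 0.5611 -0.0897  0.0475]
top handle 0.3 61 (0.4471, 0.2113, 22.2, 19.8, -88.66) [0.4458 0.2105 0.0437]
top pan0 0.81 279 (0.4385, -0.3828, 56.4, 56.2, 43.7) [ 0.4404 -0.3785  0.008 ]
top pan0 0.66 280 (0.4475, 0.2116, 56.0, 54.9, -89.44) [0.4462 0.2097 0.0084]
scene jig 0.78 1203 (0.5908, 0.05, 325.8, 116.1, -88.5) [0.6181 0.0465 0.0233]
scene mat 0.72 1160 (0.4484, 0.3675, 274.1, 100.4, -10.82) [0.4842 0.3723 0.006 ]
scene bar 0.56 290 (0.4427, 0.3585, 201.5, 27.0, -10.84) [0.4482 0.3567 0.028 ]
scene handle 0.49 165 (0.5585, -0.0927, 110.6, 45.4, 29.64) [ 0.5821 -0.084   0.0456]
scene handle 0.36 310 (0.6458, -0.4077, 80.2, 50.5, -54.9) [ 0.6553 -0.4002  0.0432]
scene pan0 0.68 241 (0.4472, 0.213, 61.2, 55.6, -21.16) [0.4563 0.2121 0.011 ]
scene pan0 0.57 192 (0.4427, -0.3828, 59.5, 57.9, 11.61) [ 0.4491 -0.3782  0.0107]
shift [-0.8362, -0.0275, 0.5194] turn -30.439 rows>= 23.6 cur yaw -72.19
```

```bash
python3 -m inch '[[[-0.2965,-0.0275,0.3685],-15],[[-0.2965,-0.0275,0.3685],-15],[[-0.2965,-0.0275,0.3685],-15],[[-0.2965,-0.0275,0.3685],-15],[[-0.2965,-0.0275,0.3685],-15],[[-0.2965,-0.0275,0.3685],-15],[[-0.2965,-0.0275,0.3685],-15],[[-0.2965,-0.0275,0.3685],-15],[[-0.2965,-0.0275,0.3685],-15],[[-0.2965,-0.0275,0.3685],-15],[[-0.2965,-0.0275,0.3685],-15],[[-0.2965,-0.0275,0.3685],-15]]' -1
python3 -c "
from h import *
go(.43,.36,.25,80)"
```

```text
time_s: 2.5
position: [0.4532, -0.1958, 0.2507]
tcp_rot: [[0.999, 0.002, -0.055], [0.055, 0.001, 0.999], [0.002, -1.0, 0.001]]
force: [-0.1, -1.0, 0.2]
opening: 1.0
shift [0.0072, 0.0014, 0.5562] turn -15.373 rows>= 13.3 cur yaw 3.14
```

```bash
python3 -m inch '[[[0.007,0,0.556],-15.4],[[0.007,0,0.556],-15.4],[[0.007,0,0.556],-15.4],[[0.007,0,0.556],-15.4],[[0.007,0,0.556],-15.4],[[0.007,0,0.556],-15.4],[[0.007,0,0.556],-15.4],[[0.007,0,0.556],-15.4],[[0.007,0,0.556],-15.4],[[0.007,0,0.556],-15.4],[[0.007,0,0.556],-15.4],[[0.007,0,0.556],-15.4]]' 
python3 -m inch '[[[0,0,0.06],-0.5],[[0,0,0.06],-0.5],[[0,0,0.06],-0.5]]' 
python3 - <<'E'
from h import *
c=optics.capture("wrist");save(c,"w1");print(c["world_from_camera"])
p=pts(c);b=p[(p[:,2]>.018)&(p[:,2]<.034)&(abs(p[:,0]-.44)<.15)&(abs(p[:,1]-.36)<.1)];print(rect(b),np.median(b[:,2]))
for r in spotter.masks_of("wrist","bar")[:2]:
    q=pts(c,r["pixels"]);q=q[q[:,2]>.018];print(r["confidence"],rect(q),len(q))
go(.4415,.359,.12,79.2)
E
```

```text
time_s: 3.5
position: [0.4327, 0.3018, 0.2503]
tcp_rot: [[0.173, 0.001, -0.985], [0.985, 0.0, 0.173], [0.0, -1.0, -0.001]]
force: [1.3, -0.2, -0.6]
opening: 1.004
time_s: 3.75
position: [0.369, 0.3109, 0.2493]
tcp_rot: [[0.129, -0.005, -0.992], [0.992, -0.002, 0.129], [-0.002, -1.0, 0.005]]
force: [-0.2, -0.1, -0.4]
opening: 1.0
[[ 0.1292  0.947   0.294   0.2867]
 [ 0.9916 -0.1226 -0.0409  0.3226]
 [-0.0027  0.2969 -0.9549  0.4121]
 [ 0.      0.      0.      1.    ]]
(0.4381, 0.3579, 196.2, 28.2, -10.86) 0.026076563179063345
0.78 (0.438, 0.3579, 196.1, 28.2, -10.83) 3555
shift [0.0568, 0.1304, -0.0605] turn 0.64 rows>= 3.7 cur yaw 82.4
```

View pics/w1.png

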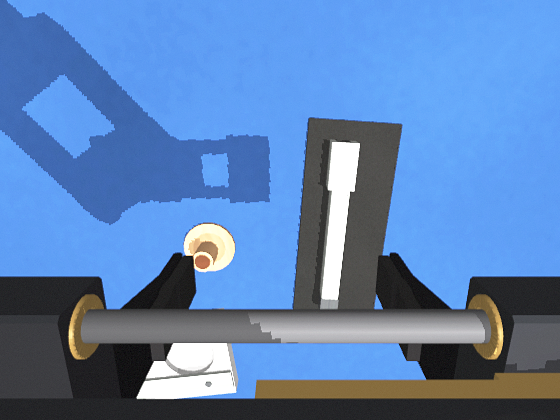

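The picture shows the socket end at (342,165), towards the robot (-x), and the plain end at (330,303). So bar x points to world yaw about -10.8°. I'll go above the bar and then down to it.

```bash
python3 -m inch '[[[0.056,0.13,-0.061],0.64],[[0.056,0.13,-0.061],0.64],[[0.056,0.13,-0.061],0.64],[[0.056,0.13,-0.061],0.64],[[0.056,0.13,-0.061],0.64],[[0.056,0.13,-0.061],0.64]]'
python3 - <<'E'
from h import *
go(.441,.358,.009,79.2)
E
```

```text
time_s: 4.35
position: [0.4431, 0.3567, 0.1186]
tcp_rot: [[0.191, -0.002, -0.982], [0.982, -0.001, 0.191], [-0.002, -1.0, 0.002]]
force: [0.1, 0.7, 0.1]
opening: 0.997
shift [0.0011, 0.1096, 0.0021] turn -0.038 rows>= 2.6 cur yaw 79.01
```

```bash
python3 -m inch '[[[0.001,0.03,0.002],0],[[0.001,0.06,0.002],0],[[0.001,0.085,0.002],0],[[0.001,0.1,0.002],0],[[0.001,0.109,0.002],0],[[0.001,0.109,0.002],0],[[0.001,0.109,0.002],0]]'
python3 -m inch '[[[0,0,0],0],[[0,0,0],0],[[0,0,0],0],[[0,0,0],0],[[0,0,0],0],[[0,0,0],0],[[0,0,0],0],[[0,0,0],0]]' 1
python3 -m inch '[[[0,-0.03,0],0],[[0,-0.06,0],0],[[0,-0.1,0],0],[[0,-0.14,0],0],[[0,-0.171,0],0],[[0,-0.171,0],0]]'
python3 - <<'E'
from h import *
c=optics.capture("wrist");save(c,"w2")
p=pts(c);print(np.array(bot.read_state()["position"]),bot.read_state()["opening"])
for r in spotter.masks_of("wrist","bar")[:2]:
    q=pts(c,r["pixels"]);q=q[q[:,2]>.1];print(r["confidence"],rect(q),np.percentile(q[:,2],[5,50,95]),len(q))
E
```

```text
time_s: 4.93
position: [0.4412, 0.359, 0.0125]
tcp_rot: [[0.189, 0.002, -0.982], [0.982, 0.001, 0.189], [0.001, -1.0, -0.002]]
force: [-0.1, 0.2, -0.1]
opening: 0.998
time_s: 5.6
position: [0.4402, 0.3589, 0.011]
tcp_rot: [[0.189, -0.0, -0.982], [0.982, -0.0, 0.189], [-0.0, -1.0, 0.0]]
force: [1.1, 0.3, -0.4]
opening: 0.479
time_s: 6.1
position: [0.4441, 0.3612, 0.1889]
tcp_rot: [[0.189, 0.012, -0.982], [0.982, 0.007, 0.189], [0.009, -1.0, -0.011]]
force: [1.2, 1.5, 0.6]
opening: 0.045
[0.4425 0.3603 0.186 ] 0.02749641174089124
0.78 (0.4345, 0.3614, 3.6, 0.1, -10.86) [0.2011 0.2109 0.2122] 13
0.19 (0.4091, 0.3265, 14.2, 4.5, 89.93) [0.2756 0.2836 0.2846] 16
```

The fingers are slower than I allowed for. They were still closing when I lifted, so I'll check where the bar is now.

```bash
python3 -m inch '[[[0,0,0],0],[[0,0,0],0],[[0,0,0],0],[[0,0,0],0],[[0,0,0],0],[[0,0,0],0],[[0,0,0],0],[[0,0,0],0],[[0,0,0],0],[[0,0,0],0],[[0,0,0],0],[[0,0,0],0]]' -1
python3 - <<'E'
from h import *
for n in("wrist","top","scene"):
    c=optics.capture(n);save(c,n+"3")
    for r in spotter.masks_of(n,"bar")[:2]:
        q=pts(c,r["pixels"]);q=q[(q[:,2]>.018)&(q[:,2]<.04)]
        if len(q)>9:print(n,r["confidence"],rect(q),np.percentile(q[:,2],[5,50,95]),len(q))
go(.441,.358,.009,79.2)
E
```

```text
time_s: 7.2
position: [0.4403, 0.3589, 0.1821]
tcp_rot: [[0.189, 0.0, -0.982], [0.982, 0.0, 0.189], [0.0, -1.0, -0.0]]
force: [0.1, 0.8, 0.2]
opening: 0.849
wrist 0.77 (0.4405, 0.3582, 200.5, 27.8, -10.16) [0.0249 0.0261 0.0274] 5617
top 0.81 (0.4406, 0.3575, 199.8, 28.9, -11.82) [0.0211 0.0257 0.0304] 306
scene 0.78 (0.443, 0.3585, 203.1, 27.7, -10.51) [0.0238 0.028  0.0305] 299
shift [-0.0008, 0.1731, -0.0009] turn -0.019 rows>= 4.2 cur yaw 79.11
```

View pics/wrist3.png

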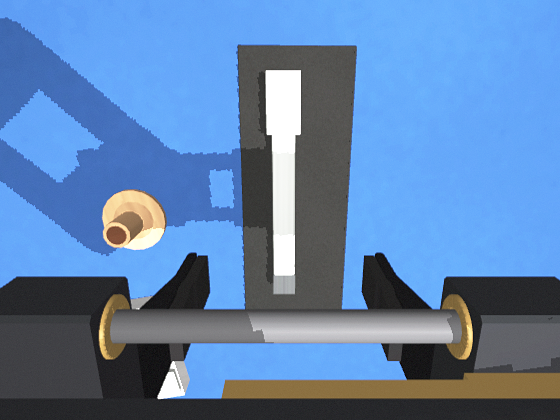

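The bar is undisturbed at (285,180) in the picture. I'll repeat the grasp with a longer close.

```bash
python3 -m inch '[[[-0.001,0.04,-0.001],0],[[-0.001,0.08,-0.001],0],[[-0.001,0.115,-0.001],0],[[-0.001,0.145,-0.001],0],[[-0.001,0.165,-0.001],0],[[-0.001,0.173,-0.001],0],[[-0.001,0.173,-0.001],0],[[-0.001,0.173,-0.001],0],[[-0.001,0.173,-0.001],0]]'
python3 -m inch '[[[0,0,0],0],[[0,0,0],0],[[0,0,0],0],[[0,0,0],0],[[0,0,0],0],[[0,0,0],0],[[0,0,0],0],[[0,0,0],0],[[0,0,0],0],[[0,0,0],0],[[0,0,0],0],[[0,0,0],0]]' 1
python3 -m inch '[[[0,0,0],0],[[0,0,0],0],[[0,0,0],0]]'
```

```text
time_s: 8.25
position: [0.4422, 0.3584, 0.0105]
tcp_rot: [[0.189, 0.003, -0.982], [0.982, 0.001, 0.189], [0.002, -1.0, -0.002]]
force: [0.3, 0.2, -0.4]
opening: 1.002
time_s: 9.25
position: [0.4409, 0.3576, 0.009]
tcp_rot: [[0.189, -0.0, -0.982], [0.982, -0.0, 0.189], [-0.0, -1.0, 0.0]]
force: [0.7, -0.5, 0.2]
opening: 0.229
time_s: 9.5
position: [0.4409, 0.3576, 0.009]
tcp_rot: [[0.189, -0.0, -0.982], [0.982, -0.0, 0.189], [-0.0, -1.0, 0.0]]
force: [0.0, -1.2, -0.6]
opening: 0.226
```

```bash
python3 -m inch '[[[0,-0.04,0],0],[[0,-0.08,0],0],[[0,-0.12,0],0],[[0,-0.16,0],0],[[-0.487,-0.2,-0.103],14],[[-0.487,-0.2,-0.103],14],[[-0.487,-0.2,-0.103],14],[[-0.487,-0.2,-0.103],14],[[-0.487,-0.2,-0.103],14],[[-0.487,-0.2,-0.103],14],[[-0.487,-0.2,-0.103],14],[[-0.487,-0.2,-0.103],14]]'
python3 -c "
from h import *
go(.45,-.16,.2,-64.5)"
```

```text
time_s: 10.5
position: [0.446, 0.024, 0.1955]
tcp_rot: [[0.931, -0.001, -0.366], [0.366, 0.001, 0.931], [-0.001, -1.0, 0.001]]
force: [0.3, -0.7, -3.7]
opening: 0.229
shift [-0.0636, -0.0046, -0.1727] turn 17.193 rows>= 12.0 cur yaw 21.47
```

```bash
python3 -m inch '[[[-0.06,0,-0.16],17.2],[[-0.06,0,-0.16],17.2],[[-0.06,0,-0.16],17.2],[[-0.06,0,-0.16],17.2],[[-0.06,0,-0.16],17.2],[[-0.06,0,-0.16],17.2],[[-0.06,0,-0.16],17.2],[[-0.06,0,-0.16],17.2],[[-0.06,0,-0.16],17.2],[[-0.06,0,-0.16],17.2],[[-0.06,0,-0.16],17.2],[[-0.06,0,-0.16],17.2]]'
python3 -m inch '[[[0,0,0],0],[[0,0,0],0],[[0,0,0],0]]'
python3 - <<'E'
from h import *
c=optics.capture("wrist");save(c,"w4")
p=pts(c)
h=p[(p[:,2]>.043)&(p[:,2]<.053)&(abs(p[:,1]+.1)<.12)&(abs(p[:,0]-.54)<.12)];print("handle",len(h),rect(h))
j=p[(p[:,2]>.018)&(p[:,2]<.026)];print("jig",len(j),rect(j))
for n in("wrist","top"):
  c=optics.capture(n)
  for q in("handle","jig"):
    for r in spotter.masks_of(n,q)[:2]:
      m=pts(c,r["pixels"]);
      for lo,hi in((.018,.026),(.043,.053)):
        k=m[(m[:,2]>lo)&(m[:,2]<hi)]
        if len(k)>20:print(n,q,r["confidence"],lo,len(k),rect(k))
go(.456,-.139,.1,-64.5)
E
```

```text
time_s: 11.5
position: [0.4502, -0.1447, 0.1951]
tcp_rot: [[0.431, -0.001, 0.903], [-0.903, 0.001, 0.431], [-0.002, -1.0, -0.001]]
force: [0.1, -0.8, -5.0]
opening: 0.23
time_s: 11.75
position: [0.4505, -0.145, 0.1954]
tcp_rot: [[0.439, -0.001, 0.899], [-0.899, 0.001, 0.439], [-0.001, -1.0, -0.0]]
force: [0.6, -0.2, -3.8]
opening: 0.228
handle 850 (0.5692, -0.0855, 27.8, 27.6, 25.7)
jig 2506 (0.5316, -0.185, 427.7, 108.1, 76.37)
wrist handle 0.68 0.043 841 (0.5692, -0.0854, 27.6, 26.9, 26.41)
wrist jig 0.74 0.018 2379 (0.5496, -0.0491, 163.7, 42.4, -63.84)
wrist jig 0.74 0.043 842 (0.5692, -0.0854, 27.6, 26.9, 26.41)
top handle 0.53 0.018 30 (0.5747, -0.0823, 44.3, 42.7, -43.45)
top handle 0.53 0.043 95 (0.5516, -0.0968, 78.2, 26.6, 32.45)
top jig 0.82 0.018 1452 (0.5842, 0.0514, 323.4, 110.6, 89.5)
top jig 0.82 0.043 107 (0.5487, -0.0972, 83.4, 26.9, 30.33)
top jig 0.68 0.018 32 (0.5715, -0.0867, 53.6, 45.3, 50.12)
top jig 0.68 0.043 102 (0.5501, -0.0969, 80.7, 26.8, 31.15)
shift [-0.0034, 0.0958, 0.0073] turn 0.079 rows>= 2.3 cur yaw -64.1
```

View pics/w4.png

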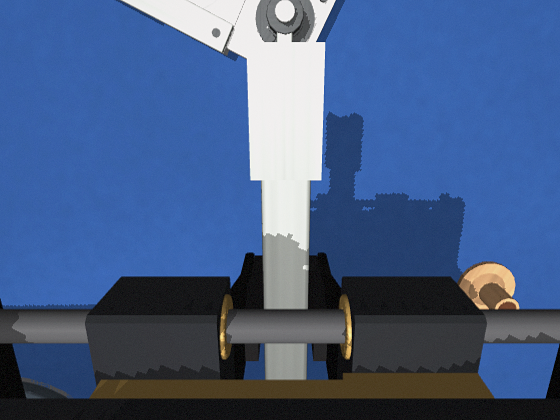

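The bar is held square in the fingers, and the socket at (285,110) points at the hub (285,12) and hides the stub. I'll back off along the bar so the stub shows, then measure it against the bar in one picture.

```bash
python3 -m inch '[[[0,0.03,-0.03],0],[[0,0.06,-0.06],0],[[0,0.085,-0.075],0],[[0,0.085,-0.075],0],[[0,0.085,-0.075],0],[[0,0.085,-0.075],0],[[0,0.085,-0.075],0]]'
python3 - <<'E'
from h import *
c=optics.capture("wrist");save(c,"w5")
s=bot.read_state();R=np.array(s["tcp_rot"]);P=np.array(s["position"]);print(P,np.degrees(np.arctan2(R[1,0],R[0,0])))
w=pts(c)
p=(w-P)@R   # tool coords x lateral, y down, z radial inward
h=p[(w[:,2]>.044)&(w[:,2]<.052)&(p[:,2]>.03)&(abs(p[:,0])<.05)]
print("top height",P[2]-np.median(h[:,1]))
for z0 in np.arange(.1,.24,.01):
    k=h[(h[:,2]>z0)&(h[:,2]<z0+.01)]
    if len(k)>5:print("hz",round(z0,3),len(k),k[:,0].min(),k[:,0].max(),(k[:,0].min()+k[:,0].max())/2)
hub=p[(w[:,2]>.044)&(w[:,2]<.06)&(p[:,2]>.17)&(abs(p[:,0])<.05)];print("hub",hub.min(0),hub.max(0))
b=p[(w[:,2]>P[2]+.005)&(w[:,2]<P[2]+.03)&(p[:,2]>.0)&(p[:,2]<.12)&(abs(p[:,0])<.03)]
for z0 in np.arange(.02,.12,.01):
    k=b[(b[:,2]>z0)&(b[:,2]<z0+.01)]
    if len(k)>5:print("bar",round(z0,3),len(k),k[:,0].min(),k[:,0].max(),(k[:,0].min()+k[:,0].max())/2,k[:,1].mean())
print(b[:,2].max())
E
```

```text
time_s: 12.68
position: [0.3854, -0.179, 0.1119]
tcp_rot: [[0.437, 0.004, 0.9], [-0.9, -0.003, 0.437], [0.004, -1.0, 0.002]]
force: [-0.2, -0.5, -3.4]
opening: 0.225
[ 0.3853 -0.1788  0.1119] -64.07398194042695
top height nan
  return _methods._mean(a, axis=axis, dtype=dtype,
  ret = ret.dtype.type(ret / rcount)
Traceback (most recent call last):
ValueError: zero-size array to reduction operation minimum which has no identity
```

View pics/w5.png

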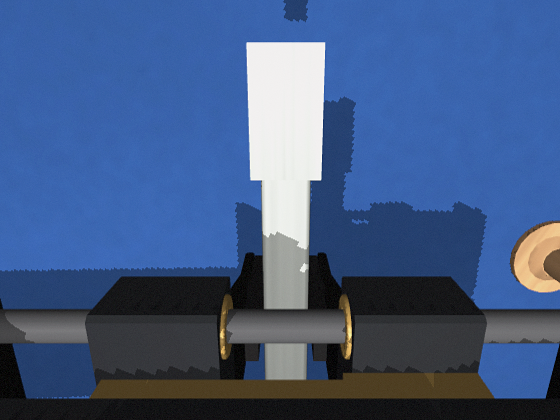

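```bash
python3 -m inch '[[[0.05,-0.03,0.03],0],[[0.05,-0.06,0.06],0],[[0.05,-0.085,0.075],0],[[0.05,-0.085,0.075],0],[[0.05,-0.085,0.075],0],[[0.05,-0.085,0.075],0],[[0.05,-0.085,0.075],0]]'
cat > hm.py <<'E'
from h import *
c=optics.capture("wrist")
s=bot.read_state();R=np.array(s["tcp_rot"]);P=np.array(s["position"]);print(P,np.degrees(np.arctan2(R[1,0],R[0,0])))
save(c,"hm%d"%(s["time_s"]*10))
w=pts(c);p=(w-P)@R
h=w[(w[:,2]>.042)&(w[:,2]<.054)]
r=spotter.masks_of("wrist","handle")
if r: q=pts(c,r[0]["pixels"]);q=q[(q[:,2]>.042)&(q[:,2]<.054)];print("mask",r[0]["confidence"],len(q),rect(q))
print(len(h),rect(h))
h=(h-P)@R
for z0 in np.arange(.02,.2,.01):
    k=h[(h[:,2]>z0)&(h[:,2]<z0+.01)]
    if len(k)>5:print("h",round(z0,3),len(k),k[:,0].min().round(4),k[:,0].max().round(4),((k[:,0].min()+k[:,0].max())/2).round(4))
b=p[(w[:,2]>P[2]+.005)&(w[:,2]<P[2]+.03)&(abs(p[:,0])<.03)&(p[:,2]<.12)&(p[:,2]>.02)]
for z0 in (.03,.06,.07,.08):
    k=b[(b[:,2]>z0)&(b[:,2]<z0+.01)]
    if len(k)>5:print("bar",z0,len(k),k[:,0].min().round(4),k[:,0].max().round(4),((k[:,0].min()+k[:,0].max())/2).round(4),k[:,1].mean())
print(b[:,2].max())
E
python3 hm.py
```

```text
time_s: 13.32
position: [0.4706, -0.1888, 0.1947]
tcp_rot: [[0.437, -0.004, 0.9], [-0.9, 0.002, 0.437], [-0.004, -1.0, -0.002]]
force: [0.2, 0.0, -4.7]
opening: 0.224
[ 0.4705 -0.189   0.1944] -64.12871969744269
mask 0.87 2060 (0.5433, -0.0979, 81.8, 27.6, 25.5)
2069 (0.5433, -0.0979, 81.8, 27.6, 25.5)
h 0.06 108 -0.0565 -0.0442 -0.0504
h 0.07 207 -0.0561 -0.044 -0.05
h 0.08 226 -0.0562 -0.044 -0.0501
h 0.09 210 -0.0557 -0.0437 -0.0497
h 0.1 232 -0.056 -0.0436 -0.0498
h 0.11 242 -0.0557 -0.0435 -0.0496
h 0.12 290 -0.0592 -0.0396 -0.0494
h 0.13 378 -0.0632 -0.0356 -0.0494
h 0.14 176 -0.0628 -0.0359 -0.0493
bar 0.03 1115 -0.011 0.0089 -0.001 -0.017408921328224768
bar 0.06 1915 -0.0149 0.0132 -0.0009 -0.017527975461420806
bar 0.07 2017 -0.0149 0.0132 -0.0009 -0.017510566725603707
bar 0.08 2192 -0.0149 0.0132 -0.0009 -0.01751864429911932
0.09997183387512218
```

Measured in the tool frame, the stub lies 49–50 mm to the side of the bar and is turned about 0.6°. The pivot comes out at about (0.575, -0.083). I'll line up, lower partway and check.

```bash
python3 -m inch '[[[-0.03,0,0.008],0.12],[[-0.05,0.02,0.008],0.12],[[-0.05,0.05,0.008],0.12],[[-0.05,0.08,0.008],0.12],[[-0.05,0.11,0.008],0.12],[[-0.05,0.118,0.008],0.12],[[-0.05,0.118,0.008],0.12],[[-0.05,0.118,0.008],0.12],[[-0.05,0.118,0.008],0.12],[[-0.05,0.118,0.008],0.12]]'
python3 - <<'E'
from h import *
go(.575-.132*np.cos(np.radians(25.3)),-.083-.132*np.sin(np.radians(25.3)),.0385,25.3-90)
E
python3 hm.py
```

```text
time_s: 14.25
position: [0.4591, -0.1425, 0.0792]
tcp_rot: [[0.427, 0.003, 0.904], [-0.904, -0.002, 0.427], [0.003, -1.0, 0.002]]
force: [-0.5, -0.1, -3.4]
opening: 0.227
shift [-0.0044, 0.0407, -0.0019] turn -0.01 rows>= 1.0 cur yaw -64.75
[ 0.4591 -0.1425  0.0792] -64.74286408954592
mask 0.68 1406 (0.5609, -0.0902, 24.0, 17.8, -62.47)
1409 (0.5608, -0.09, 24.6, 17.8, -62.66)
h 0.1 279 -0.0108 0.0012 -0.0048
h 0.11 769 -0.0148 0.0058 -0.0045
h 0.12 361 -0.0168 0.0078 -0.0045
bar 0.03 1125 -0.0106 0.0092 -0.0007 -0.017139601354046453
bar 0.06 1902 -0.0146 0.0135 -0.0005 -0.017245371922773887
bar 0.07 2078 -0.0147 0.0135 -0.0006 -0.017251236851899176
bar 0.08 2164 -0.0147 0.0134 -0.0006 -0.017238949393363314
0.09981964243888883
```

```bash
python3 -m inch '[[[0,0,0],0],[[0,0,0],0],[[0,0,0],0],[[0,0,0],0]]'; python3 hm.py
```

```text
time_s: 14.68
position: [0.4581, -0.1418, 0.078]
tcp_rot: [[0.427, 0.0, 0.904], [-0.904, -0.0, 0.427], [0.0, -1.0, 0.0]]
force: [-0.4, -0.9, -3.4]
opening: 0.225
[ 0.4581 -0.1418  0.0779] -64.72959343815275
mask 0.8 1328 (0.5596, -0.09, 23.3, 17.1, -64.28)
1330 (0.56, -0.0904, 23.9, 17.7, -62.13)
h 0.1 276 -0.0093 0.002 -0.0037
h 0.11 737 -0.0131 0.0062 -0.0035
h 0.12 317 -0.0153 0.0086 -0.0033
bar 0.03 1113 -0.0107 0.0091 -0.0008 -0.017234785638034412
bar 0.06 1902 -0.0148 0.0134 -0.0007 -0.01735965228092102
bar 0.07 2073 -0.0147 0.0134 -0.0007 -0.017330208173792497
bar 0.08 2160 -0.0147 0.0133 -0.0007 -0.017354184290052515
0.09984680739450244
```

```bash
python3 -m inch '[[[-0.0027,0,0],0],[[-0.0027,0,0],0],[[-0.0027,0,0],0],[[-0.0027,0.008,0],0],[[-0.0027,0.014,0],0],[[-0.0027,0.02,0],0],[[-0.0027,0.024,0],0],[[-0.0027,0.024,0],0],[[-0.0027,0.024,0],0],[[-0.0027,0.024,0],0]]'; python3 hm.py
```

```text
time_s: 15.62
position: [0.457, -0.1394, 0.0537]
tcp_rot: [[0.427, -0.0, 0.904], [-0.904, 0.0, 0.427], [-0.0, -1.0, -0.0]]
force: [0.8, -0.4, -3.7]
opening: 0.223
[ 0.4571 -0.1394  0.0538] -64.73183055383562
mask 0.65 1265 (0.5566, -0.0916, 16.4, 16.3, -63.88)
1283 (0.5145, -0.1117, 110.0, 34.8, 24.91)
h 0.1 599 -0.0071 0.0049 -0.0011
h 0.11 668 -0.0091 0.0073 -0.0009
bar 0.03 1124 -0.0108 0.009 -0.0009 -0.016958931193235015
bar 0.06 1939 -0.0148 0.0133 -0.0008 -0.017053363915321224
bar 0.07 2023 -0.0149 0.0133 -0.0008 -0.01702280037425254
bar 0.08 2200 -0.0148 0.0132 -0.0008 -0.017034060711783452
0.09967640182888318
```

The bar is aligned to within 0.3 mm, so I'll lower it over the stub.

```bash
python3 -m inch '[[[0,0.004,0],0],[[0,0.008,0],0],[[0,0.012,0],0],[[0,0.0155,0],0],[[0,0.0155,0],0],[[0,0.0155,0],0],[[0,0.0155,0],0]]'; python3 - <<'E'
from h import *
s=bot.read_state();P=np.array(s["position"]);R=np.array(s["tcp_rot"])
piv=np.array([.575,-.083]);print(P,s["force"],s["opening"]); v=P[:2]-piv;print("r",np.hypot(*v),"ang",np.degrees(np.arctan2(v[1],v[0])),"yaw",np.degrees(np.arctan2(R[1,0],R[0,0])))
# arc rows in the tool frame: CCW by a about pivot at tool (0,0,r)
r=.132
for a in np.arange(0,96,6):
    t=np.radians(a); print(a,"tx",round(r*np.sin(t),4),"tz",round(r*(1-np.cos(t)),4),"turn",-a/5)
E
```

```text
time_s: 16.3
position: [0.4569, -0.1393, 0.0381]
tcp_rot: [[0.427, -0.0, 0.904], [-0.904, 0.0, 0.427], [-0.0, -1.0, -0.0]]
force: [0.2, 0.1, -3.5]
opening: 0.23
[ 0.4569 -0.1393  0.0381] [ 0.2199  0.0532 -3.5382] 0.22997533371700957
r 0.1308447412189967 ang -154.50122225721105 yaw -64.73015369427542
0 tx 0.0 tz 0.0 turn 0.0
6 tx 0.0138 tz 0.0007 turn -1.2
12 tx 0.0274 tz 0.0029 turn -2.4
18 tx 0.0408 tz 0.0065 turn -3.6
24 tx 0.0537 tz 0.0114 turn -4.8
30 tx 0.066 tz 0.0177 turn -6.0
36 tx 0.0776 tz 0.0252 turn -7.2
42 tx 0.0883 tz 0.0339 turn -8.4
48 tx 0.0981 tz 0.0437 turn -9.6
54 tx 0.1068 tz 0.0544 turn -10.8
60 tx 0.1143 tz 0.066 turn -12.0
66 tx 0.1206 tz 0.0783 turn -13.2
72 tx 0.1255 tz 0.0912 turn -14.4
78 tx 0.1291 tz 0.1046 turn -15.6
84 tx 0.1313 tz 0.1182 turn -16.8
90 tx 0.132 tz 0.132 turn -18.0
```

```bash
python3 -m inch '[[[0.0092,0,0.0003],-0.8],[[0.0184,0,0.0013],-1.6],[[0.0274,0,0.0029],-2.4],[[0.0364,0,0.0051],-3.2],[[0.0451,0,0.008],-4],[[0.0537,0,0.0114],-4.8],[[0.062,0,0.0155],-5.6],[[0.07,0,0.0201],-6.4],[[0.0776,0,0.0252],-7.2],[[0.0848,0,0.0309],-8],[[0.0848,0,0.0309],-8],[[0.0848,0,0.0309],-8]]'; cat > st.py <<'E'
from h import *
s=bot.read_state();P=np.array(s["position"]);R=np.array(s["tcp_rot"])
piv=np.array([.575,-.083]);print(P,s["force"],s["opening"]); v=P[:2]-piv;print("r",np.hypot(*v),"ang",np.degrees(np.arctan2(v[1],v[0])),"yaw+90-180",np.degrees(np.arctan2(R[1,0],R[0,0]))-90)
E
python3 st.py
```

```text
time_s: 17.3
position: [0.5242, -0.2046, 0.0388]
tcp_rot: [[0.908, 0.007, 0.42], [-0.42, -0.004, 0.908], [0.007, -1.0, -0.001]]
force: [5.5, -1.5, -4.8]
opening: 0.227
[ 0.5242 -0.2046  0.0388] [ 5.5184 -1.4904 -4.7992] 0.2267922591856817
r 0.13181823587184086 ang -112.68745605636347 yaw+90-180 -114.82083474015958
```

```bash
python3 -m inch '[[[0.0115,0,0.0005],-1],[[0.0229,0,0.002],-2],[[0.0342,0,0.0045],-3],[[0.0451,0,0.008],-4],[[0.0558,0,0.0124],-5],[[0.066,0,0.0177],-6],[[0.0757,0,0.0239],-7],[[0.0848,0,0.0309],-8],[[0.0933,0,0.0387],-9],[[0.1011,0,0.0472],-10],[[0.1068,0,0.0544],-10.8],[[0.1068,0,0.0544],-10.8]]'; python3 -m inch '[[[0,0,0],0],[[0,0,0],0],[[0,0,0],0]]';python3 st.py
```

```text
time_s: 18.3
position: [0.6406, -0.1969, 0.0378]
tcp_rot: [[0.871, -0.002, -0.491], [0.491, 0.0, 0.871], [-0.002, -1.0, 0.001]]
force: [-0.4, -0.4, -4.3]
opening: 0.225
time_s: 18.55
position: [0.6397, -0.1981, 0.038]
tcp_rot: [[0.873, -0.001, -0.487], [0.487, 0.001, 0.873], [-0.001, -1.0, 0.001]]
force: [0.0, -0.1, -5.3]
opening: 0.227
[ 0.6397 -0.1981  0.038 ] [ 0.0305 -0.0803 -5.3356] 0.2265048716419149
r 0.13201848158644894 ang -60.6611711255313 yaw+90-180 -60.84252835230561
```

The handle is at the open stop, at about -60.7°. I'll lift the bar off and take it to the mat.

```bash
python3 -m inch '[[[0,-0.01,0],0],[[0,-0.025,0],0],[[0,-0.06,0],0],[[0,-0.1,0],0],[[0,-0.13,0],0],[[0.11,-0.15,0.586],-10],[[0.11,-0.15,0.586],-10],[[0.11,-0.15,0.586],-10],[[0.11,-0.15,0.586],-10],[[0.11,-0.15,0.586],-10],[[0.11,-0.15,0.586],-10],[[0.11,-0.15,0.586],-10]]'; python3 - <<'E'
from h import *
c=optics.capture("top")
for r in spotter.masks_of("top","handle")[:1]:
    q=pts(c,r["pixels"]);q=q[(q[:,2]>.042)&(q[:,2]<.054)];print(r["confidence"],len(q),rect(q))
for r in spotter.find_in("top","pan0"):print(r)
go(.4505,.3675,.15,79)
E
```

```text
time_s: 19.55
position: [0.5465, 0.0795, 0.1792]
tcp_rot: [[0.182, 0.001, -0.983], [0.983, 0.0, 0.182], [0.0, -1.0, -0.001]]
force: [0.6, 0.9, -3.0]
opening: 0.226
0.76 136 (0.5907, -0.1048, 83.8, 26.7, -53.37)
{'location': [0.4522, -0.3583, 0.0046], 'confidence': 0.83}
{'location': [0.5922, -0.055, 0.024], 'confidence': 0.49}
shift [0.2643, 0.0292, 0.1456] turn 0.1 rows>= 7.3 cur yaw 79.5
```

```bash
python3 -m inch '[[[0.264,0.03,0.145],0.1],[[0.264,0.03,0.145],0.1],[[0.264,0.03,0.145],0.1],[[0.264,0.03,0.145],0.1],[[0.264,0.03,0.145],0.1],[[0.264,0.03,0.145],0.1],[[0.264,0.03,0.145],0.1],[[0.264,0.03,0.145],0.1],[[0.264,0.03,0.145],0.1],[[0.264,0.03,0.145],0.1],[[0.264,0.03,0.145],0.1],[[0.264,0.03,0.145],0.1]]'; python3 - <<'E'
from h import *
c=optics.capture("wrist")
r=spotter.masks_of("wrist","mat")[:1]
if r: q=pts(c,r[0]["pixels"]);q=q[q[:,2]<.01];print("mat",len(q),rect(q))
go(.4505,.3675,.0095,79)
E
```

```text
time_s: 20.7
position: [0.4555, 0.3628, 0.1484]
tcp_rot: [[0.197, 0.001, -0.98], [0.98, -0.0, 0.197], [-0.0, -1.0, -0.001]]
force: [-0.6, -0.8, -4.5]
opening: 0.227
mat 15712 (0.4312, 0.3704, 221.5, 102.3, -11.2)
shift [0.0034, 0.1388, 0.0057] turn -0.077 rows>= 3.3 cur yaw 78.61
```

```bash
python3 -m inch '[[[0.003,0.04,0.006],-0.08],[[0.003,0.075,0.006],-0.08],[[0.003,0.1,0.006],-0.08],[[0.003,0.12,0.006],-0.08],[[0.003,0.13,0.006],-0.08],[[0.003,0.135,0.006],-0.08],[[0.003,0.1385,0.006],-0.08],[[0.003,0.1385,0.006],-0.08],[[0.003,0.1385,0.006],-0.08],[[0.003,0.1385,0.006],-0.08]]'
python3 -m inch '[[[0,0,0],0],[[0,0,0],0],[[0,0,0],0],[[0,0,0],0],[[0,0,0],0],[[0,0,0],0],[[0,0,0],0],[[0,0,0],0],[[0,0,0],0]]' -1
python3 -m inch '[[[0,-0.03,0],0],[[0,-0.07,0],0],[[0,-0.11,0],0],[[0,-0.15,0],0],[[0,-0.18,0],0],[[0,-0.18,0],0],[[0,-0.18,0],0]]'
python3 - <<'E'
from h import *
c=optics.capture("wrist")
for q in("bar","pan0"):
  for r in spotter.masks_of("wrist",q)[:2]:
    p=pts(c,r["pixels"]);p=p[(p[:,2]>.018)] if q=="bar" else p;print(q,r["confidence"],len(p),rect(p),np.percentile(p[:,2],[5,50,95]))
    if q=="pan0":t=p[p[:,2]>.038];d=p[p[:,2]<.01];print(len(t),rect(t) if len(t)>9 else 0,rect(d) if len(d)>9 else 0)
c=optics.capture("top");save(c,"top6")
for r in spotter.find_in("top","pan0"):print(r)
go(.447,.2115,.2,79)
E
```

```text
time_s: 21.63
position: [0.45, 0.3691, 0.0108]
tcp_rot: [[0.188, 0.002, -0.982], [0.982, 0.001, 0.188], [0.002, -1.0, -0.002]]
force: [0.4, 0.1, -2.9]
opening: 0.227
time_s: 22.38
position: [0.449, 0.3686, 0.0095]
tcp_rot: [[0.188, -0.0, -0.982], [0.982, -0.0, 0.188], [-0.0, -1.0, 0.0]]
force: [-0.2, 0.0, 0.2]
opening: 0.825
time_s: 22.97
position: [0.4501, 0.3692, 0.1917]
tcp_rot: [[0.188, 0.004, -0.982], [0.982, 0.002, 0.188], [0.003, -1.0, -0.004]]
force: [0.4, 0.3, -1.5]
opening: 0.999
bar 0.87 5448 (0.4497, 0.3703, 199.7, 27.9, -10.11) [0.0248 0.0261 0.0274]
{'location': [0.449, -0.3532, 0.0047], 'confidence': 0.74}
{'location': [0.7189, -0.0357, 0.0148], 'confidence': 0.64}
{'location': [0.4474, 0.2093, 0.0062], 'confidence': 0.57}
shift [-0.1539, -0.0122, -0.0285] turn 0.033 rows>= 3.8 cur yaw 79.16
```

View pics/top6.png

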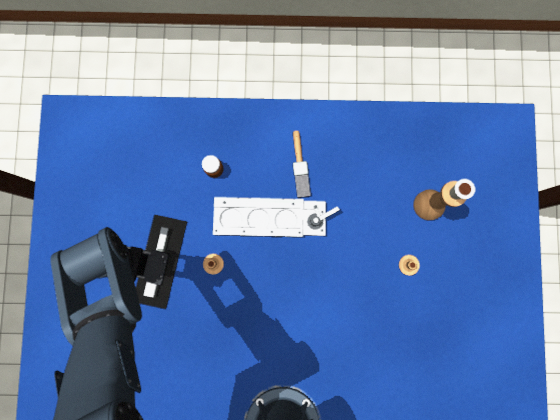

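Two pans show, at (213,264) and (409,265). The second has been knocked a couple of centimetres. The handle is open at (328,214), the bar is on the mat, and there is no third pan. I'll go for the nearer pan with the jaws along world y.

```bash
python3 -m inch '[[[-0.142,0,-0.095],-2.17],[[-0.142,0,-0.095],-2.17],[[-0.142,0,-0.095],-2.17],[[-0.142,0,-0.095],-2.17],[[-0.142,0,-0.095],-2.17],[[-0.142,0,-0.095],-2.17],[[-0.142,0,-0.095],-2.17],[[-0.142,0,-0.095],-2.17],[[-0.142,0,-0.095],-2.17]]'; cat > pn.py <<'E'
from h import *
c=optics.capture("wrist");save(c,"pn%d"%(bot.read_state()["time_s"]*10))
for r in spotter.masks_of("wrist","pan0")[:2]:
    p=pts(c,r["pixels"]);p=p[p[:,2]>.002];t=p[(p[:,2]>.039)&(p[:,2]<.05)];d=p[p[:,2]<.01];print(r["confidence"],len(p),"all",rect(p),"tube",rect(t) if len(t)>9 else 0,"disc",rect(d) if len(d)>9 else 0)
    if len(t)>9:
        x,y,*_=rect(t);go(x,y,.1,90);go(x,y,.018,90)
E
python3 pn.py
```

```text
time_s: 23.97
position: [0.5146, 0.2128, 0.1891]
tcp_rot: [[-0.002, -0.001, -1.0], [1.0, 0.0, -0.002], [0.0, -1.0, 0.001]]
force: [-1.0, -0.3, -0.1]
opening: 0.996
0.89 3612 all (0.4458, 0.211, 58.9, 58.7, 87.75) tube (0.4458, 0.2107, 23.2, 22.7, 46.47) disc (0.4458, 0.211, 58.9, 58.7, 87.75)
shift [-0.0018, 0.0894, 0.069] turn 0.031 rows>= 2.7 cur yaw 90.16
shift [-0.0018, 0.1714, 0.069] turn 0.031 rows>= 4.4 cur yaw 90.16
```

```bash
python3 -m inch '[[[-0.002,0.02,0.035],0],[[-0.002,0.05,0.069],0],[[-0.002,0.09,0.069],0],[[-0.002,0.12,0.069],0],[[-0.002,0.15,0.069],0],[[-0.002,0.165,0.069],0],[[-0.002,0.172,0.069],0],[[-0.002,0.172,0.069],0],[[-0.002,0.172,0.069],0],[[-0.002,0.172,0.069],0]]'
python3 -m inch '[[[0,0,0],0],[[0,0,0],0],[[0,0,0],0],[[0,0,0],0],[[0,0,0],0],[[0,0,0],0],[[0,0,0],0],[[0,0,0],0],[[0,0,0],0],[[0,0,0],0],[[0,0,0],0],[[0,0,0],0]]' 1
python3 -m inch '[[[0,0,0],0],[[0,0,0],0],[[0,0,0],0]]'; python3 -c "
from h import *
go(.446,.162,.1,90)"
```

```text
time_s: 24.9
position: [0.4476, 0.2098, 0.0186]
tcp_rot: [[-0.001, 0.002, -1.0], [1.0, 0.001, -0.001], [0.001, -1.0, -0.002]]
force: [-0.6, 0.3, 0.4]
opening: 0.999
time_s: 25.9
position: [0.4467, 0.2093, 0.0175]
tcp_rot: [[-0.0, -0.0, -1.0], [1.0, 0.0, -0.0], [0.0, -1.0, 0.0]]
force: [0.4, -0.1, -1.5]
opening: 0.267
time_s: 26.15
position: [0.4466, 0.2092, 0.0175]
tcp_rot: [[-0.0, -0.0, -1.0], [1.0, -0.0, -0.0], [-0.0, -1.0, 0.0]]
force: [0.4, 0.1, 0.0]
opening: 0.269
shift [-0.0472, -0.0825, 0.0007] turn 0.004 rows>= 2.3 cur yaw 90.02
```

The pan is gripped. I'll lift it and measure the jig's lip, seat and keeper from the wrist camera.

```bash
python3 -m inch '[[[0,-0.03,0],0],[[0,-0.07,0],0],[[-0.02,-0.11,-0.02],0],[[-0.047,-0.15,-0.058],0],[[-0.047,-0.18,-0.058],0],[[-0.047,-0.18,-0.058],0],[[-0.047,-0.18,-0.058],0],[[-0.047,-0.18,-0.058],0]]'
cat > jg.py <<'E'
from h import *
c=optics.capture("wrist");s=bot.read_state();save(c,"jg%d"%(s["time_s"]*10));P=np.array(s["position"]);print(P,s["force"][2],s["opening"])
p=pts(c)
for y0 in (.04,.07,.1,.13,.16,.19):
    k=p[abs(p[:,1]-y0)<.004]
    o=[]
    for n,lo,hi in(("floor",.009,.015),("plate",.0195,.0235),("lip/keep",.0255,.032)):
        q=np.sort(k[(k[:,2]>lo)&(k[:,2]<hi)&(k[:,0]>.5)&(k[:,0]<.68),0])
        if len(q)<5:continue
        b=np.split(q,np.nonzero(np.diff(q)>.006)[0]+1)
        o.append((n,[(round(float(i[0]),4),round(float(i[-1]),4)) for i in b if len(i)>4]))
    print(y0,o)
for zz in((.009,.015),(.0255,.032)):
    q=p[(p[:,2]>zz[0])&(p[:,2]<zz[1])&(p[:,0]>.52)&(p[:,0]<.65)&(p[:,1]>.12)&(p[:,1]<.25)]
    print(zz,len(q),q.min(0),q.max(0))
E
python3 jg.py
```

```text
time_s: 26.82
position: [0.5041, 0.1621, 0.1975]
tcp_rot: [[0.0, -0.0, -1.0], [1.0, 0.0, 0.0], [0.0, -1.0, 0.0]]
force: [0.2, 0.6, -1.7]
opening: 0.269
[0.5028 0.1622 0.1964] -1.4881705556491236 0.26386586012186264
0.04 [('floor', [(0.5286, 0.5294)]), ('plate', [(0.5287, 0.5295), (0.5543, 0.5955)]), ('lip/keep', [(0.5285, 0.5516)])]
0.07 [('floor', [(0.5288, 0.5297), (0.5582, 0.6013)]), ('plate', [(0.5288, 0.5296)]), ('lip/keep', [(0.5286, 0.5516)])]
0.1 [('floor', [(0.529, 0.5296), (0.5581, 0.6029)]), ('plate', [(0.5288, 0.5295), (0.5994, 0.6105)]), ('lip/keep', [(0.529, 0.5516)])]
0.13 [('floor', [(0.529, 0.5301)]), ('plate', [(0.5289, 0.5301)]), ('lip/keep', [(0.5291, 0.5311)])]
0.16 []
0.19 [('floor', [(0.5296, 0.5302)])]
(0.009, 0.015) 80 [0.529  0.1205 0.0093] [0.5303 0.2117 0.015 ]
(0.0255, 0.032) 227 [0.5291 0.12   0.0256] [0.5482 0.2119 0.03  ]
```

```bash
ls pics
```

```text
hm133.png
hm143.png
hm147.png
hm156.png
jg268.png
pn240.png
scene0.png
scene3.png
top0.png
top3.png
top6.png
w1.png
w2.png
w4.png
w5.png
wrist3.png
```

The lip's outer edge is at x 0.529 and its inner edge at 0.552, so seat2 is at about (0.576, 0.162). The tool cannot tilt, so I'll tip the pan in the grip by pressing its +x rim on the lip's outer edge.

```bash
python3 -m inch '[[[0,0.04,0],0],[[0,0.08,0],0],[[0,0.12,0],0],[[0,0.14,0],0],[[0,0.148,0],0],[[0,0.148,0],0],[[0,0.15,0],0],[[0,0.152,0],0],[[0,0.154,0],0],[[0,0.156,0],0],[[0,0.158,0],0],[[0,0.16,0],0]]'
python3 -m inch '[[[0,0,0],0],[[0,0,0],0],[[0,0,0],0]]'
python3 -m inch '[[[0,-0.02,0],0],[[0,-0.04,0],0],[[0,-0.06,0],0],[[0,-0.06,0],0],[[0,-0.06,0],0]]'
python3 - <<'E'
from h import *
c=optics.capture("wrist");save(c,"tilt1");P=np.array(bot.read_state()["position"]);print(P,bot.read_state()["opening"])
for r in spotter.masks_of("wrist","pan0")[:1]:
    p=pts(c,r["pixels"])-P;p=p[p[:,2]>-.06];print(r["confidence"],len(p),p.min(0),p.max(0))
    k=p[abs(p[:,1])<.004];k=k[np.argsort(k[:,0])];print(k[::max(1,len(k)//15)])
E
```

```text
time_s: 27.87
position: [0.5027, 0.1626, 0.04]
tcp_rot: [[-0.0, -0.002, -1.0], [1.0, 0.0, -0.001], [0.0, -1.0, 0.002]]
force: [-7.2, 1.4, 13.8]
opening: 0.267
time_s: 28.12
position: [0.5027, 0.1625, 0.0399]
tcp_rot: [[-0.001, -0.002, -1.0], [1.0, 0.0, -0.001], [0.0, -1.0, 0.002]]
force: [-7.0, 0.8, 12.2]
opening: 0.267
time_s: 28.53
position: [0.5062, 0.1625, 0.0996]
tcp_rot: [[-0.0, 0.005, -1.0], [1.0, 0.001, -0.0], [0.001, -1.0, -0.005]]
force: [-0.8, -0.1, -0.3]
opening: 0.268
[0.5051 0.1623 0.0985] 0.2675452958468719
0.97 7220 [-0.0332 -0.0289 -0.0192] [0.0091 0.0305 0.0843]
[[-0.0274 -0.0005 -0.0129]
 [-0.0242 -0.002  -0.0129]
 [-0.0206 -0.     -0.0115]
 [-0.0169  0.003  -0.0113]
 [-0.0145  0.0005 -0.0082]
 [-0.0138  0.0013  0.0266]
 [-0.0131 -0.0032  0.0217]
 [-0.0125 -0.0037  0.0186]
 [-0.0118  0.001  -0.0045]
 [-0.0112  0.0015 -0.0047]
 [-0.0103 -0.0024 -0.0007]
 [-0.0089  0.0025  0.0284]
 [-0.0064  0.0037  0.0287]
 [-0.0037 -0.0015  0.0296]
 [-0.0011  0.0001  0.0291]
 [ 0.0019 -0.0023  0.0289]]
```

View pics/tilt1.png

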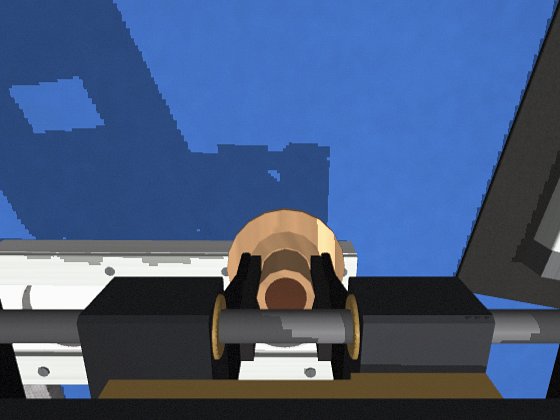

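The press has tilted the pan only slightly, because friction on the lip edge worked against it. I'll press again, this time swinging the grip around the lip's edge (down and towards -x), and fit the tilt numerically.

```bash
cat > tl.py <<'E'
from h import *
def fit(k):
    m=k.mean(0);u,s,v=np.linalg.svd(k-m);n=v[2]*np.sign(v[2,2]);return n
c=optics.capture("wrist");s=bot.read_state();save(c,"tl%d"%(s["time_s"]*10));P=np.array(s["position"]);print(P,s["opening"],s["force"])
for r in spotter.masks_of("wrist","pan0")[:1]:
    p=pts(c,r["pixels"])-P;p=p[p[:,2]>-.06]
    t=p[(p[:,2]>.015)&(np.hypot(p[:,0],p[:,1])<.03)]
    for _ in range(6):
        n=fit(t);d=(t-t.mean(0))@n;t=t[abs(d)<max(.0015,2*d.std())]
    t2=t
    b=p[(p[:,2]<-.005)&(p[:,0]<-.012)]
    for _ in range(8):
        nb=fit(b);d=(b-b.mean(0))@nb;b=b[abs(d)<max(.0012,1.8*d.std())]
    for nm,k,n in(("tube",t2,n),("disc",b,nb)):print(nm,len(k),k.mean(0),"tilt x",np.degrees(np.arctan2(-n[0],n[2])).round(1),"y",np.degrees(np.arctan2(n[1],n[2])).round(1))
    print("rim min",p[:,0].min(), p[p[:,0]<p[:,0].min()+.004].mean(0))
E
python3 tl.py
python3 -m inch '[[[0,0.02,-0.007],0],[[0,0.04,-0.007],0],[[0,0.05,-0.007],0],[[0,0.0537,-0.007],0],[[0,0.0555,-0.0045],0],[[0,0.0573,-0.002],0],[[0,0.0591,0.0005],0],[[0,0.0609,0.003],0],[[0,0.062,0.0056],0],[[0,0.062,0.0056],0],[[0,0.062,0.0056],0]]'
python3 -m inch '[[[0,-0.02,0],0],[[0,-0.04,0],0],[[0,-0.06,0],0],[[0,-0.06,0],0],[[0,-0.06,0],0],[[0,-0.06,0],0]]'
python3 tl.py
```

```text
[0.5041 0.1622 0.0972] 0.2689892596684241 [-0.0076  0.2489 -0.5997]
tube 1893 [-0.0065  0.0006  0.0278] tilt x 9.3 y 0.1
disc 2064 [-0.0192  0.0007 -0.0126] tilt x 9.7 y -0.0
rim min -0.02789661140742067 [-0.0256  0.0003 -0.0139]
time_s: 29.65
position: [0.5028, 0.1626, 0.0378]
tcp_rot: [[-0.0, 0.009, -1.0], [1.0, 0.001, -0.0], [0.001, -1.0, -0.009]]
force: [1.7, -0.4, 5.3]
opening: 0.268
time_s: 30.15
position: [0.4985, 0.1623, 0.0954]
tcp_rot: [[-0.0, -0.0, -1.0], [1.0, 0.0, -0.0], [0.0, -1.0, 0.0]]
force: [0.1, 0.1, -0.4]
opening: 0.268
[0.4982 0.1623 0.095 ] 0.2713701421468141 [-0.188   0.3267 -0.2876]
tube 1988 [-0.007   0.0007  0.0277] tilt x 13.3 y 0.4
disc 1781 [-0.0177  0.0005 -0.0137] tilt x 14.0 y 0.1
rim min -0.0258120025338488 [-0.0235  0.0005 -0.0152]
```

```bash
python3 -m inch '[[[0,0.02,-0.008],0],[[0,0.04,-0.008],0],[[0,0.05,-0.008],0],[[0,0.054,-0.008],0],[[0,0.056,-0.006],0],[[0,0.058,-0.003],0],[[0,0.0595,0],0],[[0,0.061,0.003],0],[[0,0.061,0.003],0],[[0,0.061,0.003],0],[[0,0.061,0.003],0],[[0,0.061,0.003],0]]'
python3 -m inch '[[[0,-0.02,0],0],[[0,-0.04,0],0],[[0,-0.06,0],0],[[0,-0.06,0],0],[[0,-0.06,0],0],[[0,-0.06,0],0]]'
python3 tl.py
```

```text
time_s: 31.25
position: [0.4996, 0.1626, 0.0366]
tcp_rot: [[-0.0, 0.009, -1.0], [1.0, 0.001, -0.0], [0.001, -1.0, -0.009]]
force: [0.7, -0.5, 4.3]
opening: 0.269
time_s: 31.75
position: [0.4957, 0.1623, 0.0945]
tcp_rot: [[-0.0, -0.0, -1.0], [1.0, -0.0, -0.0], [-0.0, -1.0, 0.0]]
force: [0.4, 0.3, -1.1]
opening: 0.271
[0.4953 0.1623 0.094 ] 0.26879399658564224 [-0.7165  0.5892 -0.5127]
tube 2006 [-0.007   0.0007  0.0276] tilt x 14.6 y 0.2
disc 1684 [-0.0174  0.0005 -0.014 ] tilt x 14.9 y 0.1
rim min -0.025058468815667923 [-0.0227  0.0001 -0.0153]
```

```bash
python3 -m inch '[[[0,0.02,-0.011],0],[[0,0.04,-0.011],0],[[0,0.05,-0.011],0],[[0,0.054,-0.011],0],[[0,0.056,-0.009],0],[[0,0.058,-0.008],0],[[0,0.06,-0.006],0],[[0,0.062,-0.004],0],[[0,0.063,-0.003],0],[[0,0.063,-0.003],0],[[0,0.063,-0.003],0],[[0,0.063,-0.003],0]]'
python3 -m inch '[[[0,-0.02,0],0],[[0,-0.04,0],0],[[0,-0.06,0],0],[[0,-0.06,0],0],[[0,-0.06,0],0],[[0,-0.06,0],0]]'
python3 tl.py
```

```text
time_s: 32.85
position: [0.5014, 0.1622, 0.0332]
tcp_rot: [[-0.001, 0.006, -1.0], [1.0, 0.0, -0.001], [0.0, -1.0, -0.006]]
force: [0.2, -2.1, 6.9]
opening: 0.268
time_s: 33.35
position: [0.4984, 0.1622, 0.0912]
tcp_rot: [[-0.0, -0.001, -1.0], [1.0, -0.0, -0.0], [-0.0, -1.0, 0.001]]
force: [0.0, 0.1, -0.7]
opening: 0.268
[0.4981 0.1622 0.0907] 0.27356289234324727 [-0.2707 -0.8052  0.3267]
tube 2263 [-0.0082  0.0006  0.0275] tilt x 22.2 y 0.2
disc 1002 [-0.0155  0.0006 -0.0163] tilt x 22.7 y -0.0
rim min -0.033600151509714404 [-0.0331 -0.0015  0.0835]
```

The tilt is now 22°. Next I need the position of the tilted rim relative to the TCP.

```bash
cat >> tl.py <<'E'
    th=np.arctan2(-n[0],n[2]);tv=np.array([np.cos(th),np.sin(th)]);nv=np.array([-np.sin(th),np.cos(th)])
    q=b[abs(b[:,1])<.006][:,[0,2]]@tv;e=np.percentile(q,1)
    dz=np.median(b[:,[0,2]]@nv)
    # circle fit on disc outline in plane coordinates
    uv=np.c_[b[:,[0,2]]@tv,b[:,1]];h=cv2.convexHull((uv*1000).astype(np.float32))[:,0];h=h[h[:,0]<np.median(uv[:,0])*1000]
    A=np.c_[2*h,np.ones(len(h))];cx,cy,k=np.linalg.lstsq(A,(h**2).sum(1),rcond=None)[0];rr=np.sqrt(k+cx*cx+cy*cy)
    print("rim t",e,"circle",cx,cy,rr,"disc n",dz)
    for lab,tt,nn in(("-x rim top",e,dz),("-x rim bottom",e,dz-.006),("+x rim bottom",e+.06,dz-.006)):print(lab,(tt*tv+nn*nv))
E
python3 tl.py
```

```text
[0.4981 0.1622 0.0904] 0.2642906530526562 [ 0.2112 -0.9374 -0.97  ]
tube 2248 [-0.0085  0.0006  0.0272] tilt x 22.0 y -0.1
disc 1072 [-0.0157  0.0004 -0.0166] tilt x 22.6 y 0.3
rim min -0.0343477741671917 [-0.0332  0.0041  0.0829]
rim t -0.026666815894320094 circle 2.891642760626694 0.6028789779144006 29.628584489951365 disc n -0.009259015503895782
-x rim top [-0.021  -0.0188]
-x rim bottom [-0.0187 -0.0243]
+x rim bottom [ 0.0366 -0.0013]
```

```bash
python3 -m inch '[[[0,0,-0.04],0],[[0,0,-0.08],0],[[0,0,-0.08],0],[[0,0.015,-0.08],0],[[0,0.03,-0.08],0],[[0,0.03,-0.08],0],[[0,0.03,-0.08],0],[[0,0.03,-0.08],0]]'; python3 tl.py | head -3; python3 jg.py
```

```text
time_s: 34.22
position: [0.579, 0.1623, 0.0615]
tcp_rot: [[-0.0, -0.0, -1.0], [1.0, -0.0, -0.0], [-0.0, -1.0, 0.0]]
force: [-0.2, -0.8, -1.1]
opening: 0.265
[0.5794 0.1624 0.062 ] 0.2677088272968668 [-0.5605  0.0146 -0.4352]
tube 2205 [-0.0089  0.0005  0.0266] tilt x 22.1 y 0.1
disc 1108 [-0.0157  0.0008 -0.0171] tilt x 22.3 y 0.1
[0.5796 0.1624 0.0624] -1.3811855700475903 0.2655532353960052
0.04 [('floor', [(0.5289, 0.5293)]), ('plate', [(0.5288, 0.5292), (0.5533, 0.6114)]), ('lip/keep', [(0.5289, 0.5516), (0.6092, 0.6192)])]
0.07 [('floor', [(0.529, 0.5294), (0.5567, 0.6062)]), ('plate', [(0.5291, 0.5297)]), ('lip/keep', [(0.5291, 0.5524)])]
0.1 [('floor', [(0.5292, 0.5296), (0.5565, 0.6048)]), ('plate', [(0.5291, 0.5296), (0.5996, 0.6014)]), ('lip/keep', [(0.5291, 0.5522)])]
0.13 [('floor', [(0.5294, 0.5297), (0.5626, 0.5874)]), ('plate', [(0.5292, 0.5297), (0.5538, 0.6094)]), ('lip/keep', [(0.5293, 0.5524)])]
0.16 [('floor', [(0.5295, 0.5298), (0.5569, 0.5701)]), ('plate', [(0.5294, 0.5298)]), ('lip/keep', [(0.5295, 0.5523)])]
0.19 [('floor', [(0.5296, 0.5299), (0.5585, 0.5855)]), ('plate', [(0.5296, 0.5301), (0.5544, 0.5864)]), ('lip/keep', [(0.5296, 0.5527)])]
(0.009, 0.015) 3158 [0.5292 0.1201 0.009 ] [0.5874 0.2119 0.015 ]
(0.0255, 0.032) 7255 [0.5293 0.12   0.0255] [0.553  0.2122 0.0308]
```

```bash
cp $(ls -t pics/tl*.png|head -1) pics/ins1.png
```

View pics/ins1.png

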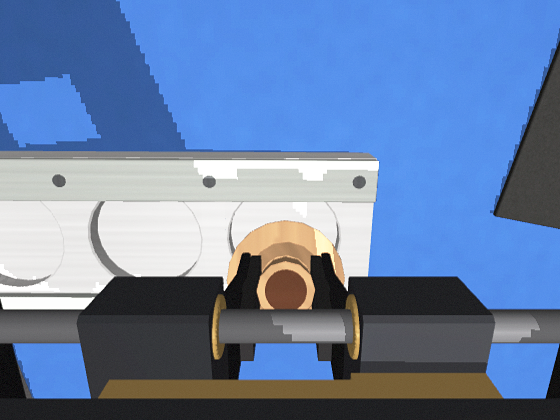

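The tilted pan is centred on seat2 in y (pan at column 285, seat arc spanning 232–337), with its low rim clear of the lip edge. I'll lower it and slide it under.

```bash
python3 -m inch '[[[0,0.008,0],0],[[0,0.016,0],0],[[0,0.023,0],0],[[0,0.023,0],0],[[0,0.023,0.003],0],[[0,0.023,0.006],0],[[0,0.0235,0.009],0],[[0,0.025,0.011],0],[[0,0.0255,0.013],0],[[0,0.0255,0.0145],0],[[0,0.0255,0.0145],0],[[0,0.0255,0.0145],0]]'; python3 tl.py
```

```text
time_s: 35.37
position: [0.5659, 0.1623, 0.0366]
tcp_rot: [[-0.0, 0.003, -1.0], [1.0, 0.0, -0.0], [0.0, -1.0, -0.003]]
force: [2.0, -1.0, 0.7]
opening: 0.263
[0.5659 0.1623 0.0365] 0.2666438960298195 [ 2.5498 -0.4141  1.1372]
tube 2267 [-0.0086  0.0006  0.0271] tilt x 22.5 y 0.1
disc 6 [-0.0135 -0.0127 -0.0089] tilt x -67.5 y 0.1
rim min -0.018232070865084715 [-0.0159  0.0006  0.0235]Traceback (most recent call last):
  File "tl.py", line 17, in <module>
    q=b[abs(b[:,1])<.006][:,[0,2]]@tv;e=np.percentile(q,1)
                                        ~~~~~~~~~~~~~^^^^^
    return _quantile_unchecked(
        a, q, axis, out, overwrite_input, method, keepdims, weights)
    return _ureduce(a,
                    func=_quantile_ureduce_func,
    ...<5 lines>...
                    overwrite_input=overwrite_input,
                    method=method)
    r = func(a, **kwargs)
    result = _quantile(arr,
                       quantiles=q,
    ...<2 lines>...
                       out=out,
                       weights=wgt)
    slices_having_nans = np.isnan(arr[-1, ...])
                                  ~~~^^^^^^^^^
IndexError: index -1 is out of bounds for axis 0 with size 0
```

```bash
python3 -m inch '[[[0,0.0015,-0.001],0],[[0,0.003,-0.003],0],[[0,0.0045,-0.005],0],[[0,0.006,-0.007],0],[[0,0.0075,-0.009],0],[[0,0.009,-0.0105],0],[[0,0.0105,-0.012],0],[[0,0.0115,-0.013],0],[[0,0.0115,-0.0135],0],[[0,0.0115,-0.0135],0],[[0,0.0115,-0.0135],0],[[0,0.0115,-0.0135],0]]'; python3 tl.py 2>&1| head -3
```

```text
time_s: 36.47
position: [0.5777, 0.1623, 0.0258]
tcp_rot: [[-0.0, -0.001, -1.0], [1.0, -0.0, -0.0], [-0.0, -1.0, 0.001]]
force: [-0.9, -0.6, 9.1]
opening: 0.272
[0.5777 0.1623 0.0258] 0.26520424062076803 [ 0.7537 -0.4458  9.0577]
tube 1992 [-0.0077  0.0006  0.0276] tilt x 56.5 y 0.3
disc 1375 [-0.0172  0.0007 -0.0075] tilt x 0.1 y -0.0
```

Downward contact is 9 N at the height expected for a flat pan. I'll release, lift off and check.

```bash
python3 -m inch '[[[0,0,0],0],[[0,0,0],0],[[0,0,0],0],[[0,0,0],0],[[0,0,0],0],[[0,0,0],0]]' 0
python3 -m inch '[[[0,-0.02,0],0],[[0,-0.05,0],0],[[0,-0.09,0],0],[[0,-0.13,0],0],[[0,-0.17,0],0],[[0,-0.17,0],0],[[0,-0.17,0],0],[[0,-0.17,0],0]]'
cat > ck.py <<'E'
from h import *
c=optics.capture("wrist");s=bot.read_state();save(c,"ck%d"%(s["time_s"]*10));print(s["position"])
seats={"s0":(.5755,.002),"s1":(.5757,.082),"s2":(.576,.162)}
def fit(k):
    for _ in range(5):
        m=k.mean(0);n=np.linalg.svd(k-m)[2][2];n=n*np.sign(n[2]);d=(k-m)@n;k=k[abs(d)<max(.001,2*d.std())]
    return n,k.mean(0)
for r in spotter.masks_of("wrist","pan0")[:3]:
    p=pts(c,r["pixels"]);t=p[p[:,2]>p[:,2].max()-.006];d=p[(p[:,2]>.014)&(p[:,2]<.021)]
    o=[round(r["confidence"],2),len(p),"tube",rect(t) if len(t)>9 else 0,np.median(t[:,2])]
    if len(t)>50:n,m=fit(t);o+=["tubetilt",np.degrees(n[:2]/n[2]).round(1)]
    if len(d)>50:n,m=fit(d);o+=["disc",len(d),m,np.degrees(n[:2]/n[2]).round(1)]
    print(*o)
E
python3 ck.py
```

```text
time_s: 37.07
position: [0.5777, 0.1623, 0.0241]
tcp_rot: [[-0.0, -0.001, -1.0], [1.0, -0.0, -0.0], [-0.0, -1.0, 0.001]]
force: [0.7, -0.3, 0.2]
opening: 0.493
time_s: 37.73
position: [0.5774, 0.1623, 0.1942]
tcp_rot: [[-0.0, -0.001, -1.0], [1.0, -0.0, -0.0], [-0.0, -1.0, 0.001]]
force: [0.3, -0.1, -0.0]
opening: 0.497
[0.5767 0.1622 0.1932]
0.56 2931 tube (0.5766, 0.1628, 23.1, 23.0, -14.08) 0.056375848931531525 tubetilt [0.  0.1] disc 1796 [0.5773 0.1626 0.0183] [0.1 0. ]
```

Pan 1 is flat in seat2: its tube top is at 56.4 mm (expected 56), its tilt is about 0.1° and it sits within 1 mm of centre. On to the second pan.

```bash
python3 -m inch '[[[-0.515,0,0.087],0],[[-0.515,0,0.087],0],[[-0.515,0,0.087],0],[[-0.515,0,0.087],0],[[-0.515,0,0.087],0],[[-0.515,0,0.087],0],[[-0.515,0,0.087],0],[[-0.515,0,0.087],0],[[-0.515,0,0.087],0],[[-0.515,0,0.087],0],[[-0.515,0,0.087],0],[[-0.515,0,0.087],0]]' -1
python3 -m inch '[[[-0.04,0,0.005],0],[[-0.04,0,0.005],0],[[-0.04,0,0.005],0],[[-0.04,0,0.005],0],[[-0.04,0,0.005],0],[[-0.04,0,0.005],0]]'
python3 pn.py
```

```text
time_s: 38.83
position: [0.4933, -0.3319, 0.1923]
tcp_rot: [[0.0, -0.003, -1.0], [1.0, 0.003, 0.0], [0.003, -1.0, 0.003]]
force: [0.5, -0.0, -0.7]
opening: 0.996
time_s: 39.33
position: [0.49, -0.3687, 0.1939]
tcp_rot: [[-0.002, -0.001, -1.0], [1.0, 0.002, -0.002], [0.002, -1.0, 0.001]]
force: [0.3, 0.1, -0.2]
opening: 1.001
0.67 3189 all (0.4526, -0.3593, 58.8, 58.4, -77.86) tube (0.4524, -0.3593, 23.1, 23.0, 76.23) disc (0.4526, -0.3593, 58.8, 58.4, -77.86)
shift [0.0099, 0.0944, 0.0378] turn 0.026 rows>= 2.5 cur yaw 90.13
shift [0.0099, 0.1764, 0.0378] turn 0.026 rows>= 4.3 cur yaw 90.13
```

```bash
python3 -m inch '[[[0.01,0.02,0.037],0],[[0.01,0.05,0.037],0],[[0.01,0.09,0.037],0],[[0.01,0.12,0.037],0],[[0.01,0.15,0.037],0],[[0.01,0.168,0.037],0],[[0.01,0.177,0.037],0],[[0.01,0.177,0.037],0],[[0.01,0.177,0.037],0],[[0.01,0.177,0.037],0]]'
python3 -m inch '[[[0,0,0],0],[[0,0,0],0],[[0,0,0],0],[[0,0,0],0],[[0,0,0],0],[[0,0,0],0],[[0,0,0],0],[[0,0,0],0],[[0,0,0],0],[[0,0,0],0],[[0,0,0],0],[[0,0,0],0]]' 1
python3 -m inch '[[[0,0,0],0],[[0,0,0],0],[[0,0,0],0]]'; python3 -c "
from h import *
go(.504,.082,.1,90)"
```

```text
time_s: 40.27
position: [0.454, -0.3615, 0.019]
tcp_rot: [[-0.001, 0.002, -1.0], [1.0, -0.002, -0.001], [-0.002, -1.0, -0.002]]
force: [-0.1, -0.5, -0.4]
opening: 1.004
time_s: 41.27
position: [0.4529, -0.3606, 0.0175]
tcp_rot: [[-0.0, -0.0, -1.0], [1.0, 0.0, -0.0], [0.0, -1.0, 0.0]]
force: [0.3, -0.2, 0.3]
opening: 0.267
time_s: 41.52
position: [0.4529, -0.3607, 0.0174]
tcp_rot: [[-0.0, -0.0, -1.0], [1.0, 0.0, -0.0], [0.0, -1.0, 0.0]]
force: [0.4, -0.2, -0.4]
opening: 0.271
shift [0.4427, -0.0825, -0.0512] turn 0.004 rows>= 10.9 cur yaw 90.02
```

```bash
python3 -m inch '[[[0,-0.03,0],0],[[0,-0.07,0],0],[[0,-0.11,0],0],[[0.443,-0.13,-0.062],0],[[0.443,-0.13,-0.062],0],[[0.443,-0.13,-0.062],0],[[0.443,-0.13,-0.062],0],[[0.443,-0.13,-0.062],0],[[0.443,-0.13,-0.062],0],[[0.443,-0.13,-0.062],0],[[0.443,-0.13,-0.062],0],[[0.443,-0.13,-0.062],0]]'
python3 -m inch '[[[0.08,0,0],0],[[0.08,0,0],0],[[0.08,0,0],0],[[0.08,0,0],0],[[0.08,0,0],0]]'
python3 -c "
from h import *
go(.515,.082,.048,90)"
```

```text
time_s: 42.52
position: [0.5046, 0.0122, 0.1444]
tcp_rot: [[-0.0, 0.0, -1.0], [1.0, -0.0, -0.0], [-0.0, -1.0, -0.0]]
force: [0.2, 0.2, -0.6]
opening: 0.265
time_s: 42.93
position: [0.5047, 0.0902, 0.1442]
tcp_rot: [[-0.002, 0.0, -1.0], [1.0, -0.001, -0.002], [-0.001, -1.0, -0.0]]
force: [0.2, -1.5, -0.4]
opening: 0.263
shift [-0.0081, 0.0962, -0.0103] turn 0.018 rows>= 2.3 cur yaw 90.09
```

```bash
python3 -m inch '[[[-0.008,0.04,-0.0105],0],[[-0.008,0.07,-0.0105],0],[[-0.008,0.09,-0.0105],0],[[-0.008,0.097,-0.0105],0],[[-0.008,0.097,-0.0105],0],[[-0.008,0.099,-0.0095],0],[[-0.008,0.101,-0.0075],0],[[-0.008,0.103,-0.0055],0],[[-0.008,0.105,-0.0035],0],[[-0.008,0.107,-0.0015],0],[[-0.008,0.109,0.0005],0],[[-0.008,0.111,0.0025],0]]'
python3 -m inch '[[[0,0.001,0.002],0],[[0,0.0015,0.0025],0],[[0,0.0015,0.0025],0],[[0,0.0015,0.0025],0]]'
python3 -m inch '[[[0,-0.02,0],0],[[0,-0.04,0],0],[[0,-0.06,0],0],[[0,-0.06,0],0],[[0,-0.06,0],0],[[0,-0.06,0],0]]'
python3 tl.py
```

```text
time_s: 43.93
position: [0.5064, 0.0812, 0.0363]
tcp_rot: [[-0.0, 0.011, -1.0], [1.0, -0.001, -0.0], [-0.001, -1.0, -0.011]]
force: [1.0, -2.1, 11.9]
opening: 0.264
time_s: 44.27
position: [0.5044, 0.0815, 0.0347]
tcp_rot: [[-0.0, 0.011, -1.0], [1.0, -0.001, -0.0], [-0.001, -1.0, -0.011]]
force: [1.6, -2.7, 9.4]
opening: 0.264
time_s: 44.77
position: [0.4996, 0.0822, 0.0919]
tcp_rot: [[-0.0, 0.0, -1.0], [1.0, -0.0, -0.0], [-0.0, -1.0, -0.0]]
force: [-0.5, 0.5, -1.3]
opening: 0.265
[0.4992 0.0822 0.0914] 0.2702643356741641 [ 0.1119  0.5245 -1.4412]
tube 2081 [-0.0075  0.0006  0.0279] tilt x 21.7 y -0.0
disc 855 [-0.0152  0.0006 -0.0158] tilt x 22.4 y 0.2
rim min -0.03362273146925426 [-0.0331  0.0027  0.0834]
rim t -0.02499449178864905 circle 3.887939838920903 0.3874445503088282 28.97698102023317 disc n -0.008813904225279931
-x rim top [-0.0198 -0.0177]
-x rim bottom [-0.0175 -0.0232]
+x rim bottom [ 0.038  -0.0004]
```

```bash
python3 -m inch '[[[0,0,-0.04],0],[[0,0,-0.078],0],[[0,0,-0.078],0],[[0,0.015,-0.078],0],[[0,0.03,-0.078],0],[[0,0.03,-0.078],0],[[0,0.03,-0.078],0],[[0,0.03,-0.078],0],[[0,0.03,-0.078],0]]'; python3 tl.py; cp $(ls -t pics/tl*.png|head -1) pics/ins2.png
```

```text
time_s: 45.62
position: [0.5781, 0.0823, 0.0623]
tcp_rot: [[-0.0, 0.001, -1.0], [1.0, -0.0, -0.0], [-0.0, -1.0, -0.001]]
force: [-0.2, 0.4, -0.5]
opening: 0.27
[0.5782 0.0823 0.0625] 0.27129389633767337 [-0.0063  0.113  -0.3258]
tube 0 [nan nan nan] tilt x -0.0 y 0.0
disc 1512 [-0.015   0.0795 -0.0368] tilt x 82.5 y -3.9
rim min -0.03845738422763045 [-0.0385  0.0448  0.0748]tl.py:3: RuntimeWarning: Mean of empty slice.
  m=k.mean(0);u,s,v=np.linalg.svd(k-m);n=v[2]*np.sign(v[2,2]);return n
  ret = um.true_divide(
tl.py:9: RuntimeWarning: Mean of empty slice.
  n=fit(t);d=(t-t.mean(0))@n;t=t[abs(d)<max(.0015,2*d.std())]
  ret = _var(a, axis=axis, dtype=dtype, out=out, ddof=ddof,
  arrmean = um.true_divide(arrmean, div, out=arrmean,
  ret = ret.dtype.type(ret / rcount)
tl.py:14: RuntimeWarning: Mean of empty slice.
  for nm,k,n in(("tube",t2,n),("disc",b,nb)):print(nm,len(k),k.mean(0),"tilt x",np.degrees(np.arctan2(-n[0],n[2])).round(1),"y",np.degrees(np.arctan2(n[1],n[2])).round(1))
Traceback (most recent call last):
  File "tl.py", line 17, in <module>
    q=b[abs(b[:,1])<.006][:,[0,2]]@tv;e=np.percentile(q,1)
                                        ~~~~~~~~~~~~~^^^^^
IndexError: index -1 is out of bounds for axis 0 with size 0
```

View pics/ins2.png

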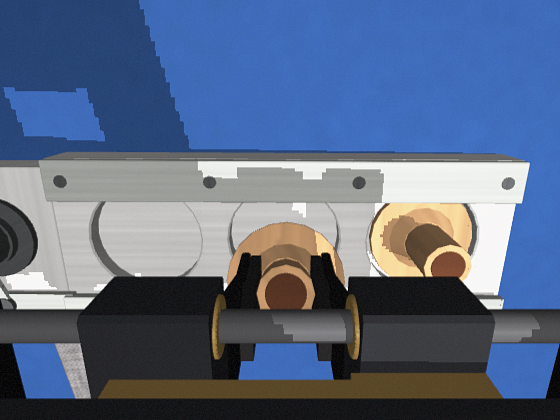

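The held pan is aligned with the middle seat (columns 232–337), and the seated pan at (420,245) sits well. I'll repeat the same insertion.

```bash
python3 -m inch '[[[0,0.008,0],0],[[0,0.016,0],0],[[0,0.0235,0],0],[[0,0.0235,0],0],[[0,0.024,0.003],0],[[0,0.024,0.006],0],[[0,0.025,0.0085],0],[[0,0.0265,0.0105],0],[[0,0.027,0.0125],0],[[0,0.027,0.0137],0],[[0,0.027,0.0137],0],[[0,0.027,0.0137],0]]'; python3 -c "
from h import *
s=bot.read_state();print(s['position'],s['force'])
c=optics.capture('wrist');P=np.array(s['position']);p=pts(c)-P
k=p[(abs(p[:,0])<.03)&(abs(p[:,1])<.011)&(p[:,2]>.015)&(p[:,2]<.04)];t=k
for _ in range(6):
    m=t.mean(0);n=np.linalg.svd(t-m)[2][2];n*=np.sign(n[2]);d=(t-m)@n;t=t[abs(d)<max(.0015,2*d.std())]
print(len(t),m,np.degrees(np.arctan2(-n[0],n[2])))"
```

```text
time_s: 46.72
position: [0.5654, 0.0822, 0.0356]
tcp_rot: [[-0.0, 0.003, -1.0], [1.0, -0.0, -0.0], [-0.0, -1.0, -0.003]]
force: [2.0, 0.5, 4.4]
opening: 0.266
[0.5654 0.0822 0.0356] [1.9894 0.4502 4.431 ]
2054 [-0.008   0.0003  0.0274] 22.049302748671007
```

```bash
python3 -m inch '[[[0,0.0015,-0.001],0],[[0,0.003,-0.003],0],[[0,0.0045,-0.005],0],[[0,0.006,-0.007],0],[[0,0.0075,-0.009],0],[[0,0.009,-0.0105],0],[[0,0.0105,-0.012],0],[[0,0.0112,-0.013],0],[[0,0.0112,-0.0135],0],[[0,0.0112,-0.0135],0],[[0,0.0112,-0.0135],0],[[0,0.0112,-0.0135],0]]'
python3 -m inch '[[[0,0,0],0],[[0,0,0],0],[[0,0,0],0],[[0,0,0],0],[[0,0,0],0],[[0,0,0],0]]' 0
python3 -m inch '[[[0,-0.02,0],0],[[0,-0.05,0],0],[[0,-0.09,0],0],[[0,-0.13,0],0],[[0,-0.17,0],0],[[0,-0.17,0],0],[[0,-0.17,0],0],[[0,-0.17,0],0]]'
python3 ck.py
python3 - <<'E'
from h import *
c=optics.capture("top");save(c,"top7")
for q in("pan0","bar"):
  for r in spotter.find_in("top",q):print(q,r)
for r in spotter.masks_of("top","bar")[:1]:
    q=pts(c,r["pixels"]);q=q[(q[:,2]>.018)];print(rect(q))
for r in spotter.masks_of("top","handle")[:1]:
    q=pts(c,r["pixels"]);q=q[(q[:,2]>.042)&(q[:,2]<.054)];print(r["confidence"],len(q),rect(q))
go(.3997,.369,.2,79)
E
```

```text
time_s: 47.77
position: [0.5763, 0.0822, 0.0252]
tcp_rot: [[-0.001, -0.003, -1.0], [1.0, -0.0, -0.001], [-0.0, -1.0, 0.003]]
force: [-3.2, -1.3, 15.3]
opening: 0.269
time_s: 48.27
position: [0.5771, 0.0823, 0.0231]
tcp_rot: [[-0.0, -0.001, -1.0], [1.0, 0.0, -0.0], [0.0, -1.0, 0.001]]
force: [-0.2, -0.8, -0.2]
opening: 0.488
time_s: 48.93
position: [0.5768, 0.0823, 0.1932]
tcp_rot: [[-0.0, -0.001, -1.0], [1.0, 0.0, -0.0], [0.0, -1.0, 0.001]]
force: [-0.5, -0.4, -0.9]
opening: 0.502
[0.5762 0.0823 0.1922]
0.94 2963 tube (0.5765, 0.1626, 23.2, 23.0, 45.94) 0.056279465938318396 tubetilt [ 0.7 -0.6] disc 1717 [0.5767 0.1601 0.0182] [0.2 0.1]
0.93 2928 tube (0.5767, 0.0827, 23.0, 22.8, -45.47) 0.0563885960085555 tubetilt [ 0.8 -0.2] disc 1811 [0.5772 0.0829 0.0183] [0.2 0.1]
pan0 {'location': [0.5606, 0.098, 0.0168], 'confidence': 0.53}
pan0 {'location': [0.5636, 0.1723, 0.0185], 'confidence': 0.43}
bar {'location': [0.4405, 0.369, 0.0243], 'confidence': 0.79}
(0.4505, 0.3707, 199.8, 29.4, -10.96)
0.76 126 (0.5908, -0.1042, 82.3, 26.7, -52.03)
shift [0.2868, -0.0072, 0.1773] turn 2.203 rows>= 8.1 cur yaw 90.01
```

View pics/top7.png

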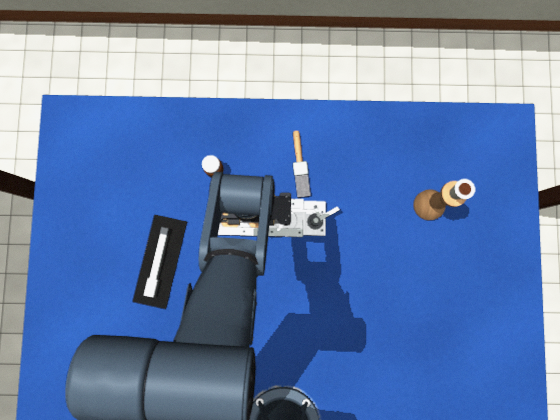

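Both pans sit flat in seats 1 and 2, the handle is still open at (330,212), and the bar is on the mat where I left it. I'll fetch the bar.

```bash
python3 -m inch '[[[0.286,0,0.128],2.16],[[0.286,0,0.128],2.16],[[0.286,0,0.128],2.16],[[0.286,0,0.128],2.16],[[0.286,0,0.128],2.16],[[0.286,0,0.128],2.16],[[0.286,0,0.128],2.16],[[0.286,0,0.128],2.16],[[0.286,0,0.128],2.16],[[0.286,0,0.128],2.16],[[0.286,0,0.128],2.16],[[0.286,0,0.128],2.16]]' -1
python3 - <<'E'
from h import *
c=optics.capture("wrist")
for r in spotter.masks_of("wrist","bar")[:1]:
    p=pts(c,r["pixels"]);p=p[(p[:,2]>.018)];print(r["confidence"],len(p),rect(p))
go(.4495,.3695,.0095,79.2)
E
```

```text
time_s: 50.28
position: [0.4501, 0.3671, 0.1933]
tcp_rot: [[0.188, -0.0, -0.982], [0.982, -0.001, 0.188], [-0.001, -1.0, 0.0]]
force: [0.3, 0.5, 0.7]
opening: 1.001
0.57 5401 (0.4498, 0.3702, 200.9, 27.6, -10.3)
shift [0.0024, 0.184, 0.0012] turn -0.021 rows>= 4.4 cur yaw 79.1
```

```bash
python3 -m inch '[[[0.002,0.04,0.001],0],[[0.002,0.08,0.001],0],[[0.002,0.12,0.001],0],[[0.002,0.15,0.001],0],[[0.002,0.17,0.001],0],[[0.002,0.18,0.001],0],[[0.002,0.184,0.001],0],[[0.002,0.184,0.001],0],[[0.002,0.184,0.001],0],[[0.002,0.184,0.001],0]]'
python3 -m inch '[[[0,0,0],0],[[0,0,0],0],[[0,0,0],0],[[0,0,0],0],[[0,0,0],0],[[0,0,0],0],[[0,0,0],0],[[0,0,0],0],[[0,0,0],0],[[0,0,0],0],[[0,0,0],0],[[0,0,0],0]]' 1
python3 -m inch '[[[0,0,0],0],[[0,0,0],0],[[0,0,0],0],[[0,-0.03,0],0],[[0,-0.07,0],0],[[0,-0.11,0],0],[[0,-0.15,0],0],[[0,-0.19,0],0],[[0,-0.19,0],0],[[0,-0.19,0],0]]'
python3 - <<'E'
from h import *
# open pose: handle outward -60.5; view offset +0.05 along tool x
a=np.radians(-60.5);p=np.array([.575,-.083])+.132*np.array([np.cos(a),np.sin(a)]);yaw=29.3
x=np.array([np.cos(np.radians(yaw)),np.sin(np.radians(yaw))]);print(p,p-.05*x)
go(*(p-.05*x),.2,yaw)
E
```

```text
time_s: 51.22
position: [0.4502, 0.3709, 0.0112]
tcp_rot: [[0.187, 0.003, -0.982], [0.982, 0.002, 0.187], [0.002, -1.0, -0.003]]
force: [0.9, -0.1, -0.5]
opening: 1.0
time_s: 52.22
position: [0.4487, 0.3701, 0.0095]
tcp_rot: [[0.187, -0.001, -0.982], [0.982, -0.001, 0.187], [-0.001, -1.0, 0.0]]
force: [-0.2, -0.7, -0.2]
opening: 0.228
time_s: 53.05
position: [0.45, 0.3713, 0.2018]
tcp_rot: [[0.187, 0.005, -0.982], [0.982, 0.003, 0.187], [0.004, -1.0, -0.004]]
force: [-1.1, 0.1, -4.0]
opening: 0.229
[ 0.64   -0.1979] [ 0.5964 -0.2224]
shift [-0.5558, 0.0007, -0.2548] turn 9.985 rows>= 14.7 cur yaw 79.23
```

```bash
python3 -m inch '[[[-0.556,0,-0.255],10],[[-0.556,0,-0.255],10],[[-0.556,0,-0.255],10],[[-0.556,0,-0.255],10],[[-0.556,0,-0.255],10],[[-0.556,0,-0.255],10],[[-0.556,0,-0.255],10],[[-0.556,0,-0.255],10],[[-0.556,0,-0.255],10],[[-0.556,0,-0.255],10],[[-0.556,0,-0.255],10],[[-0.556,0,-0.255],10]]'
python3 -c "
from h import *
go(.5964,-.2224,.2,29.3)"
```

```text
time_s: 54.05
position: [0.5666, -0.1162, 0.1962]
tcp_rot: [[0.873, -0.006, -0.488], [0.488, 0.003, 0.873], [-0.004, -1.0, 0.006]]
force: [0.7, -0.2, -4.4]
opening: 0.227
shift [-0.0258, -0.0043, -0.1073] turn -0.022 rows>= 2.6 cur yaw 29.19
```

```bash
python3 -m inch '[[[-0.024,0,-0.1],0],[[-0.024,0,-0.1],0],[[-0.024,0,-0.1],0],[[-0.024,0,-0.1],0],[[-0.024,0,-0.1],0],[[-0.024,0,-0.1],0],[[-0.024,0,-0.1],0]]'
python3 hm.py
```

```text
time_s: 54.63
position: [0.595, -0.2119, 0.1977]
tcp_rot: [[0.872, -0.004, -0.489], [0.489, 0.003, 0.872], [-0.002, -1.0, 0.004]]
force: [0.8, 0.1, -3.5]
opening: 0.228
[ 0.5955 -0.212   0.1983] 29.309278358179156
mask 0.63 2078 (0.5904, -0.1087, 87.7, 27.4, -56.36)
2148 (0.6217, -0.2338, 343.5, 36.8, -73.99)
h 0.04 37 0.0391 0.05 0.0446
h 0.05 196 0.0387 0.0511 0.0449
h 0.06 196 0.0387 0.051 0.0448
h 0.07 206 0.0385 0.0507 0.0446
h 0.08 204 0.0385 0.0506 0.0446
h 0.09 217 0.0383 0.0505 0.0444
h 0.1 224 0.0383 0.0507 0.0445
h 0.11 364 0.0309 0.0572 0.044
h 0.12 253 0.0304 0.0579 0.0442
h 0.13 188 0.0336 0.0557 0.0447
bar 0.03 1113 -0.0103 0.0094 -0.0005 -0.015992470243988196
bar 0.06 1887 -0.0144 0.0136 -0.0004 -0.016139706518227312
bar 0.07 2054 -0.0144 0.0137 -0.0004 -0.016141326035313753
bar 0.08 2127 -0.0143 0.0138 -0.0003 -0.01615101261474596
0.09974231594834987
```

```bash
python3 -m inch '[[[0.03,0,-0.009],-0.06],[[0.0455,0.02,-0.009],-0.06],[[0.0455,0.05,-0.009],-0.06],[[0.0455,0.08,-0.009],-0.06],[[0.0455,0.11,-0.009],-0.06],[[0.0455,0.12,-0.009],-0.06],[[0.0455,0.12,-0.009],-0.06],[[0.0455,0.12,-0.009],-0.06],[[0.0455,0.12,-0.009],-0.06],[[0.0455,0.12,-0.009],-0.06],[[0.0455,0.12,-0.009],-0.06]]'
python3 -m inch '[[[0,0,0],0],[[0,0,0],0],[[0,0,0],0],[[0,0,0],0]]'; python3 hm.py
```

```text
time_s: 55.65
position: [0.6419, -0.2003, 0.0819]
tcp_rot: [[0.87, 0.004, -0.493], [0.493, -0.002, 0.87], [0.002, -1.0, -0.003]]
force: [-0.8, -0.2, -4.5]
opening: 0.227
time_s: 55.98
position: [0.6406, -0.1998, 0.0798]
tcp_rot: [[0.87, 0.0, -0.493], [0.493, -0.0, 0.87], [0.0, -1.0, -0.0]]
force: [0.2, 0.4, -3.1]
opening: 0.228
[ 0.6406 -0.1997  0.0797] 29.514737393856713
mask 0.8 1237 (0.5837, -0.1, 20.3, 19.4, -59.64)
1243 (0.5837, -0.1, 20.3, 19.4, -59.64)
h 0.1 313 -0.0066 0.0054 -0.0006
h 0.11 612 -0.0065 0.0054 -0.0005
h 0.12 318 -0.0102 0.0091 -0.0005
bar 0.03 1103 -0.0099 0.0097 -0.0001 -0.016711110888788728
bar 0.06 1882 -0.0141 0.014 -0.0001 -0.01678985731787313
bar 0.07 2006 -0.0141 0.014 -0.0 -0.01679061924641124
bar 0.08 2178 -0.0141 0.014 -0.0 -0.016822549347769736
0.09938920884216178
```

```bash
python3 -m inch '[[[-0.0005,0.008,0],0],[[-0.0005,0.016,0],0],[[-0.0005,0.022,0],0],[[-0.0005,0.026,0],0],[[-0.0005,0.03,0],0],[[-0.0005,0.034,0],0],[[-0.0005,0.038,0],0],[[-0.0005,0.0415,0],0],[[-0.0005,0.0415,0],0],[[-0.0005,0.0415,0],0],[[-0.0005,0.0415,0],0]]'; python3 st.py
```

```text
time_s: 57.0
position: [0.6403, -0.2, 0.0383]
tcp_rot: [[0.87, 0.0, -0.493], [0.493, -0.0, 0.87], [0.0, -1.0, -0.0]]
force: [0.2, 0.5, -4.3]
opening: 0.228
[ 0.6403 -0.2     0.0383] [ 0.1757  0.5085 -4.2798] 0.22840926562700184
r 0.13395016392305428 ang -60.843228130791594 yaw+90-180 -60.47946922360331
```

The socket is on the stub. Now I'll swing it back clockwise.

```bash
python3 -m inch '[[[-0.0093,0,0.0003],0.8],[[-0.0185,0,0.0013],1.6],[[-0.0277,0,0.0029],2.4],[[-0.0367,0,0.0052],3.2],[[-0.0455,0,0.008],4],[[-0.0541,0,0.0115],4.8],[[-0.0624,0,0.0156],5.6],[[-0.0705,0,0.0202],6.4],[[-0.0782,0,0.0254],7.2],[[-0.0855,0,0.0311],8],[[-0.0924,0,0.0373],8.8],[[-0.0988,0,0.044],9.6]]'; python3 st.py
```

```text
time_s: 58.0
position: [0.5372, -0.212, 0.0391]
tcp_rot: [[0.947, 0.011, 0.322], [-0.322, -0.004, 0.947], [0.012, -1.0, -0.001]]
force: [7.8, 2.1, -8.2]
opening: 0.23
[ 0.5372 -0.212   0.0391] [ 7.7558  2.1241 -8.1679] 0.23028353854912792
r 0.13439043744678048 ang -106.35513618713374 yaw+90-180 -108.76882007143664
```

```bash
python3 -m inch '[[[-0.0093,0,0.0003],0.8],[[-0.0185,0,0.0013],1.6],[[-0.0277,0,0.0029],2.4],[[-0.0367,0,0.0052],3.2],[[-0.0455,0,0.008],4],[[-0.0541,0,0.0115],4.8],[[-0.0624,0,0.0156],5.6],[[-0.0705,0,0.0202],6.4],[[-0.0782,0,0.0254],7.2],[[-0.0855,0,0.0311],8],[[-0.0924,0,0.0373],8.8],[[-0.097,0,0.042],9.3]]'; python3 -m inch '[[[0,0,0],0],[[0,0,0],0],[[0,0,0],0]]'; python3 st.py
```

```text
time_s: 59.0
position: [0.4538, -0.1395, 0.0387]
tcp_rot: [[0.42, 0.001, 0.908], [-0.908, -0.0, 0.42], [0.001, -1.0, 0.001]]
force: [-0.1, -0.6, -4.0]
opening: 0.227
time_s: 59.25
position: [0.455, -0.1406, 0.0385]
tcp_rot: [[0.424, 0.002, 0.906], [-0.906, -0.001, 0.424], [0.002, -1.0, 0.001]]
force: [-0.2, -0.1, -4.2]
opening: 0.228
[ 0.455  -0.1406  0.0385] [-0.1529 -0.1242 -4.173 ] 0.22778807678914334
r 0.13309457953773074 ang -154.36920232023158 yaw+90-180 -154.92134518520945
```

The handle is at the locked stop with no side load. I'll lift the bar off and return it to the mat.

```bash
python3 -m inch '[[[0,-0.008,0],0],[[0,-0.02,0],0],[[0,-0.05,0],0],[[0,-0.09,0],0],[[0,-0.13,0],0],[[0,-0.16,0],0],[[-0.236,-0.16,0.11],-10],[[-0.236,-0.16,0.11],-10],[[-0.236,-0.16,0.11],-10],[[-0.236,-0.16,0.11],-10],[[-0.236,-0.16,0.11],-10],[[-0.236,-0.16,0.11],-10]]'
python3 -c "
from h import *
c=optics.capture('top')
for r in spotter.masks_of('top','handle')[:1]:
    q=pts(c,r['pixels']);q=q[(q[:,2]>.042)&(q[:,2]<.054)];print(r['confidence'],len(q),rect(q))
go(.4495,.369,.2,79.2)"
```

```text
time_s: 60.25
position: [0.4533, 0.1119, 0.1989]
tcp_rot: [[0.929, 0.001, 0.369], [-0.369, -0.0, 0.929], [0.001, -1.0, 0.0]]
force: [0.9, 0.2, -3.8]
opening: 0.225
0.68 139 (0.5453, -0.0912, 85.2, 25.7, 18.08)
shift [-0.0953, -0.0006, 0.2346] turn -20.129 rows>= 14.1 cur yaw -21.44
```

```bash
python3 -m inch '[[[-0.095,0,0.234],-17],[[-0.095,0,0.234],-17],[[-0.095,0,0.234],-17],[[-0.095,0,0.234],-17],[[-0.095,0,0.234],-17],[[-0.095,0,0.234],-17],[[-0.095,0,0.234],-17],[[-0.095,0,0.234],-17],[[-0.095,0,0.234],-17],[[-0.095,0,0.234],-17],[[-0.095,0,0.234],-17],[[-0.095,0,0.234],-17]]'
python3 -m inch '[[[0,0,0],-3],[[0,0,0],-3],[[0,0,0],-3],[[0,0,0],-3],[[0,0,0],-3]]'
python3 -c "
from h import *
go(.4495,.369,.01,79.2)"
```

```text
time_s: 61.35
position: [0.4535, 0.3618, 0.1982]
tcp_rot: [[0.45, -0.0, -0.893], [0.893, -0.001, 0.45], [-0.001, -1.0, 0.0]]
force: [0.2, -1.3, -3.1]
opening: 0.228
time_s: 61.77
position: [0.4535, 0.3623, 0.1982]
tcp_rot: [[0.211, -0.0, -0.977], [0.977, -0.0, 0.211], [-0.0, -1.0, 0.0]]
force: [0.3, 0.0, -4.2]
opening: 0.228
shift [0.0058, 0.1882, 0.0054] turn -0.281 rows>= 4.5 cur yaw 77.79
```

```bash
python3 -m inch '[[[0.006,0.04,0.005],-0.25],[[0.006,0.08,0.005],-0.25],[[0.006,0.12,0.005],-0.25],[[0.006,0.15,0.005],-0.25],[[0.006,0.17,0.005],-0.25],[[0.006,0.178,0.005],-0.25],[[0.006,0.183,0.005],-0.25],[[0.006,0.187,0.005],-0.25],[[0.006,0.1885,0.005],-0.25],[[0.006,0.1885,0.005],-0.25],[[0.006,0.1885,0.005],-0.25],[[0.006,0.1885,0.005],-0.25]]'
python3 -m inch '[[[0,0,0],0],[[0,0,0],0],[[0,0,0],0],[[0,0,0],0],[[0,0,0],0],[[0,0,0],0],[[0,0,0],0],[[0,0,0],0],[[0,0,0],0]]' -1
python3 -m inch '[[[0,-0.03,0],0],[[0,-0.07,0],0],[[0,-0.11,0],0],[[0,-0.15,0],0],[[0,-0.18,0],0],[[0,-0.18,0],0],[[0,-0.18,0],0]]'
python3 - <<'E'
from h import *
c=optics.capture("wrist")
for q in("bar","mat"):
  for r in spotter.masks_of("wrist",q)[:1]:
    p=pts(c,r["pixels"]);p=p[(p[:,2]>.018)] if q=="bar" else p;print(q,r["confidence"],len(p),rect(p),np.median(p[:,2]))
go(.5,-.06,.25,90)
E
```

```text
time_s: 62.77
position: [0.4504, 0.3701, 0.0108]
tcp_rot: [[0.187, 0.002, -0.982], [0.982, 0.001, 0.187], [0.001, -1.0, -0.002]]
force: [-0.2, 0.1, -4.1]
opening: 0.23
time_s: 63.52
position: [0.4496, 0.3697, 0.0095]
tcp_rot: [[0.187, -0.0, -0.982], [0.982, -0.0, 0.187], [-0.0, -1.0, 0.0]]
force: [-0.1, 0.2, 0.1]
opening: 0.823
time_s: 64.1
position: [0.4507, 0.3704, 0.1918]
tcp_rot: [[0.187, 0.004, -0.982], [0.982, 0.002, 0.187], [0.003, -1.0, -0.004]]
force: [-0.3, 0.4, -1.2]
opening: 1.004
bar 0.67 5457 (0.4512, 0.3705, 200.1, 28.1, -10.62) 0.026163475485560972
mat 0.67 22863 (0.4524, 0.3662, 264.6, 102.8, -11.23) 0.004165394343936757
shift [-0.412, -0.0615, -0.1306] turn -2.152 rows>= 10.5 cur yaw 79.24
```

The bar is on the mat, within about 5 mm of its middle. Last, a look at the handle and the pans.

```bash
python3 -m inch '[[[-0.347,-0.08,-0.157],-2.15],[[-0.347,-0.08,-0.157],-2.15],[[-0.347,-0.08,-0.157],-2.15],[[-0.347,-0.08,-0.157],-2.15],[[-0.347,-0.08,-0.157],-2.15],[[-0.347,-0.08,-0.157],-2.15],[[-0.347,-0.08,-0.157],-2.15],[[-0.347,-0.08,-0.157],-2.15],[[-0.347,-0.08,-0.157],-2.15],[[-0.347,-0.08,-0.157],-2.15],[[-0.347,-0.08,-0.157],-2.15],[[-0.347,-0.08,-0.157],-2.15]]'
python3 -m inch '[[[0,0,0],0],[[0,0,0],0],[[0,0,0],0]]'
python3 ck.py; cp $(ls -t pics/ck*.png|head -1) pics/fin.png
python3 - <<'E'
from h import *
c=optics.capture("wrist");p=pts(c)
for r in spotter.masks_of("wrist","handle")[:1]:
    q=pts(c,r["pixels"]);q=q[(q[:,2]>.043)&(q[:,2]<.053)];print(len(q),rect(q))
    s=q[np.hypot(q[:,0]-.575,q[:,1]+.083)>.02][:,:2];m=s.mean(0);v=np.linalg.svd(s-m)[2][0];print("stub dir",np.degrees(np.arctan2(v[1],v[0]))%180,m)
for y0 in(.04,.122):
    k=p[(abs(p[:,1]-y0)<.006)&(p[:,2]>.0265)&(p[:,2]<.032)&(p[:,0]>.57)&(p[:,0]<.66)];print("keeper from",y0,k[:,0].min() if len(k) else None)
for q in("candlestick","jar","brush"):
    print(q)
E
```

```text
time_s: 65.25
position: [0.5383, -0.0012, 0.2677]
tcp_rot: [[0.003, -0.004, -1.0], [1.0, 0.001, 0.003], [0.001, -1.0, 0.004]]
force: [0.4, -0.4, -0.2]
opening: 1.002
time_s: 65.5
position: [0.5383, 0.001, 0.2688]
tcp_rot: [[-0.002, -0.002, -1.0], [1.0, 0.001, -0.002], [0.001, -1.0, 0.002]]
force: [-0.8, 1.0, -0.5]
opening: 1.002
[0.5385 0.0009 0.269 ]
0.96 1823 tube (0.5766, 0.0825, 23.0, 22.3, 45.11) 0.056300989579979616 tubetilt [-0.3 -1.6] disc 1051 [0.5768 0.0801 0.0183] [-0.1  0.2]
0.84 1989 tube (0.5766, 0.1626, 23.4, 23.1, 47.43) 0.05622169804938737 tubetilt [-0.5 -0. ] disc 1062 [0.5761 0.1577 0.0182] [0.2 0.1]
1113 (0.5443, -0.0928, 88.2, 27.2, 19.11)
stub dir 25.282130095379767 [ 0.5304 -0.1023]
keeper from 0.04 0.601988960228704
keeper from 0.122 0.6023792114504538
candlestick
jar
brush
```

View pics/fin.png

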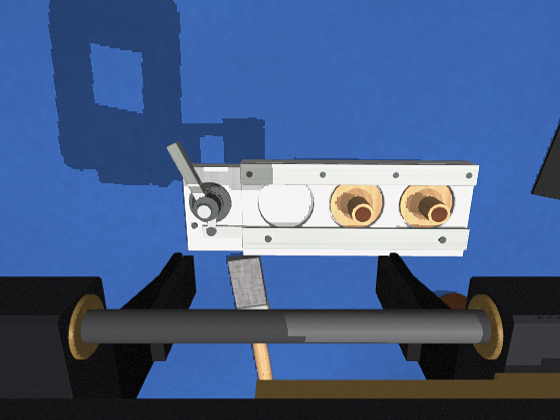

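The handle at (190,175) points along 205.3°, as it did at the start, so it is locked. The keeper edge has moved in to x 0.602, and both pans, at (357,205) and (427,205), lie flat. Handing in.

```bash
python3 -c "
from h import *
optics.capture('top')
for q in('pan0','candlestick','jar','brush'):print(q,[(round(r['confidence'],2),np.round(r['location'],3).tolist()) for r in spotter.find_in('top',q)[:3]])
print(bot.hand_in())"
```

```text
pan0 [(0.81, [0.581, 0.158, 0.022]), (0.18, [0.597, 0.175, 0.027])]
candlestick [(0.69, [0.621, -0.407, 0.163])]
jar [(0.66, [0.722, 0.211, 0.074])]
brush [(0.85, [0.723, -0.035, 0.015])]
the job is handed in; nothing more can be done
None
```

The job is done and handed in at about 66 s of the 210 s allowed. I fitted the bar over the handle and swung it to its open stop. I then loaded both pans present (no third was found) into the middle and +y seats. After that I swung the handle back to its locked stop with the bar and laid the bar on its mat.

The tool cannot tilt, so I tipped each pan about 22° in the grip by pressing its rim on the lip's outer edge.

**Last checks**
- **Pans:** both are within about 1 mm of their seat centres, tube tops at 56.2–56.3 mm (56 expected). Their discs are tilted about 0.2°; the tube tops read up to 1.6°, inside the 4.6° limit.
- **Handle:** it points along 205.3°, the same as at the start. The keeper edge is at x 0.602, about 8 mm nearer the pans than when open.
- **Bar:** it is about 5 mm from the mat's middle and aligned with it to 0.6°.
- **Bystanders:** the candlestick, jar and brush read within about 7 mm of where they started.

**What failed or disagreed**
- **First bar grasp:** I lifted before the fingers had shut, so the bar stayed on the mat. I repeated the grasp.
- **First pan tilt:** it took four presses, because friction on the lip edge worked against the first.
- **Second pan:** it was knocked about 2 cm while the arm was elsewhere, and I located it again before picking it up.
- **Top camera:** just after locking it gave a handle angle of 18°, where the wrist camera later gave 25.3°. Its last look found only one pan clearly, where the wrist camera showed both. I trusted the wrist camera in both cases.

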